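# Pack the soldering bench's bottles into their case

### The arm

A 6-joint arm with a two-finger parallel gripper is mounted at the origin on the work surface. World frame = base frame: x ahead of the robot, y to its left, z up, the work surface at z = 0. Lengths are in m, angles in rad, forces in N, time in s.
With the tool pointing down it reaches from about 0.3 to 0.875 m from the base axis. Payload 6.4 kg.
Tool frame: the origin (TCP) lies midway between the tips of the shut fingers; the grasp point (between the pads) lies 19 mm behind it; z points along the fingers, y is the line along which they close (so a half turn about z gives the same grasp; the last joint's range is limited). The gripper opens to 85 mm and grips with 20 to 120 N. Pads are 22 mm wide; open, the fingers measure 114 mm over their backs; the gripper's body (76 mm by 85 mm) begins 54 mm behind the grasp point. The pads swing forward as they close: fully open they stand 13 mm farther back than shut.
Start: joints at [-1.415, 0.181, 1.607, -0, 1.354, -0.206], TCP at [0.204, -0.538, 0.231] pointing down, gripper open.
Joint ranges: [-2.99, 2.99], [-0.89, 2.07], [0.3, 2.58], [-1.14, 4.28], [0, 2.63], [-3.12, 3.12]. Speed limits (rad/s): [2.57, 2.57, 3.01, 3.14, 3.14, 3.14].

### API

Orientations are given as a unit quaternion [w, x, y, z].
In Python, from bench import get_obs, camera, hand_in gives the robot as it stands.
- The arm moves only by the tool carry_out, never from a script. Its argument "plan" is a list that holds one entry, the list of rows, each a list of 7 numbers: the shift along the world's x, y, z in m, then the turn, a rotation vector about the world's x, y, z in rad, then the opening, from 0 (shut) to 1 (fully open). In form: [[[x, y, z, rx, ry, rz, hand], ...]]. A call has exactly 5 rows; each row is the pose to reach, as a shift and turn from the pose commanded when the call began; what a row does not reach only later rows make up. A row lasts 1/12 s, in which the tool goes at most 41.7 mm and 7.16 degrees, less where a joint would pass 70% of its speed; a pose out of reach is approached as far as the arm can. A call with a gripper value outside its range is refused whole. The fingers move at their own pace and stop on an object; the grip force is fixed at half the most. Time passes only in rows, so rows that repeat a pose let the fingers close, or fill a call up. It gives the time, the measured TCP pose, the force, the opening and the grip force at its end, in the units of the state.
- get_obs(): the state, without advancing time (a new reading comes with each control period).
- camera(name): name is "scene" or "top" or "wrist"; returns a dict with "pixels" (420x560x3 uint8, red, green, blue), "z_map" (420x560 float32, m along the optical axis (not along the pixel's ray), 0 where there is no reading), "camera_matrix" (3x3 intrinsics, pixels), "cam_to_world" (4x4, takes a point from camera to world coordinates). Camera axes: x right, y up, looking along -z (the intrinsics and any distortion apply to the point x, -y, -z); pixel columns grow to the right and rows downward; lengths in m; the calibration is good to about 2 mm. A picture is of the moment at which its call begins.
- hand_in(): hands the job in; it is judged then, once.
The state is a dict: "time_s": time; "q": joint angles; "dq": joint speeds; "joint_efforts": joint torques, N m; "eef_pos": TCP position; "eef_rot": TCP orientation; "wrist_force": force on the tool from outside, world axes, zero at the start; "torque": the same for the moment, N m; "opening": opening from 0.0 (shut) to 1.0 (fully open); "grasp_force": force on a finger pad.
Only numpy, scipy, OpenCV 4.12 (cv2) and the standard library are available. Lean on these libraries where they do the work, as an engineer would, in place of code of your own. Each camera call takes 0.05 s, during which the arm holds its last target. There are 200 camera calls.

### The job

Pack away the bottles at the end of the soldering class: lift the top two trays off the pile and lay them flat, side by side, in the bottom of the open case, then stand every bottle from the tan board upright in the compartments of those two trays. Swing the case lid shut and press it down until its catches click, and leave the rest of the pile and the tools on the bench where they are.

Things in the scene. Friction and masses are not known exactly. Their poses are not given: they have to be found in the camera images.
- tray4: Top one of a pile of four identical black plastic trays, 104 (its x) x 140 (its y) x 44 mm high, 140 g. Origin: centre of its underside, z up. Walls 4 mm; floor's upper face 8 mm above the origin. Two compartments, 96 x 61 mm, centred at y = +35.5 and -35.5 mm, parted by a divider (see point tray4_grip).
- tray4_grip (a point): Middle of the divider's top edge on tray4, 38 mm above the tray's origin (6 mm below the rim). The divider runs along the tray's x, is 10 mm thick and 30 mm high above the tray floor: pinch it from above, a finger in each compartment, to lift the tray level.
- tray3: Third tray from the bottom of the pile, the same as tray4. In the pile, a 4 mm high foot under each tray (6 mm in from its edges) sits inside the rim of the tray below with 2 mm play all round, so the pile rises by 40 mm a tray.
- tray3_grip (a point): Middle of the divider's top edge on tray3, as tray4_grip.
- tray2: Second tray from the bottom of the pile, the same as tray4; it stays in the pile.
- tray1: Bottom tray of the pile, the same as tray4; it stays in the pile, on the tan board (4 mm thick).
- bottle1: One of three or four like squat white plastic bottles standing on the tan board (absent ones read None). 92 mm high; body 50 mm in diameter to a height of 52 mm, shoulder to 64 mm, black screw cap 34 mm in diameter from 66 to 92 mm; 100 to 170 g. Origin: centre of its underside, z up. Each tray compartment takes only one.
- bottle2: A bottle the same as bottle1, or absent.
- bottle3: A bottle the same as bottle1, or absent.
- bottle4: A bottle the same as bottle1, or absent.
- case: Grey plastic case, fixed on the bench, open. Origin: centre of its underside; z up. Base 230 (x) x 158 (y) x 50 mm high, walls and floor 4 mm thick, 222 x 150 mm inside: two trays fit side by side along its x, tray x along case x (or turned by half a turn). Hinge along the upper -y edge; front at +y with a handle that stands out 27 mm.
- case_floor (a point): Centre of the case's inner floor, 4 mm above the bench, axes as the case's. The trays' places are centred at x = +54 and -54 mm, y = 0 from here, with 5 mm play to the walls.
- lid (a joint): Angle of the case lid, rad: 0 shut; 1.75 to 1.95 at the start, leaning back past upright; stop at 2.0. Stiff hinge, stays at any angle: about 4 N at the front edge moves it. From about 0.075 rad down it rides on two front catches and must be pressed past them with 10 to 15 N near its front edge; then they click and it stays below 0.02 rad. It clears bottles that stand in the trays.
- lid_hinge (a point): Middle of the lid's hinge axis, 50 mm above the bench; turns with the lid. x along the hinge as the case's x, y from the hinge to the lid's front edge, z from the rim plane out to the top panel. The lid is a shell 230 (x) x 158 (y) x 66 mm (z), 0.3 kg, its rim plane at z = 0; shut, its top is 116 mm above the bench.
- lid_edge (a point): Middle of the lid's outer front edge, where the top panel meets the front wall: at y = 158 mm, z = 66 mm in the axes of lid_hinge.
- tip_tin: Bystander: steel tin of brass wool for cleaning tips, 82 mm in diameter, 42 mm high; origin at the centre of its underside.
- cutters: Bystander: side cutters with red handles, lying flat, 135 mm long, 13 mm high; origin under the middle.
- pliers: Bystander: pliers with blue handles, lying flat, 150 mm long, 13 mm high; origin under the middle.
- third_hand: Bystander: soldering stand with heavy base (90 x 60 mm), cross bar and magnifying glass, 160 mm high; origin at the centre of its underside.
Things that resemble listed ones, but are neither listed nor needed, are in the scene too. What is shaped like the bottle1 but green or orange is not meant.

How it is judged:
At the end, for the whole second after the job is handed in: The two top trays lie flat in the case (within 4 mm of its floor, tilt < 0.06 rad); every bottle present stands upright (tilt < 0.12 rad) on the floor of those trays; lid joint < 0.025 rad; the two lower trays lie flat within 30 mm of where they were; all at rest (x of tray3 in the frame of case between -0.066 and 0.066 m and y of tray3 in the frame of case between -0.012 and 0.012 m and z of tray3 in the frame of case between 0.001 and 0.008 m and angle between each of tray3, tray4, tray1, tray2's own z axis and vertical below 0.06 rad and linear speed of each of tray3, tray4, bottle1, bottle2, bottle3, bottle4, tray1, tray2 below 0.03 m/s and x of tray4 in the frame of case between -0.066 and 0.066 m and y of tray4 in the frame of case between -0.012 and 0.012 m and z of tray4 in the frame of case between 0.001 and 0.008 m and x of bottle1 in the frame of case between -0.095 and 0.095 m and y of bottle1 in the frame of case between -0.058 and 0.058 m and z of bottle1 in the frame of case between 0.008 and 0.017 m and angle between each of bottle1, bottle2, bottle3, bottle4's own z axis and vertical below 0.12 rad and x of bottle2 in the frame of case between -0.095 and 0.095 m and y of bottle2 in the frame of case between -0.058 and 0.058 m and z of bottle2 in the frame of case between 0.008 and 0.017 m and x of bottle3 in the frame of case between -0.095 and 0.095 m and y of bottle3 in the frame of case between -0.058 and 0.058 m and z of bottle3 in the frame of case between 0.008 and 0.017 m and x of bottle4 in the frame of case between -0.095 and 0.095 m and y of bottle4 in the frame of case between -0.058 and 0.058 m and z of bottle4 in the frame of case between 0.008 and 0.017 m and distance of each of tray1, tray2 from where it was at the start of the episode below 0.03 m and value of joint lid below 0.025 rad and velocity of joint lid below 0.1 rad/s); the robot touches nothing.
It fails at once if a bystander (tip tin, cutters, pliers or soldering stand) is moved more than 30 mm (distance of any of tip_tin, cutters, pliers, third_hand from where it was at the start of the episode above 0.03 m).
Of bottle1, bottle2, bottle3, bottle4 only 3 to 4 are there at a start; the rules pass over those that are not, and their reading is None.
At some moment in a run one of bottle1, bottle2, bottle3, bottle4 may be knocked a few centimetres aside while the robot is not near it.
It also fails if it takes over 210 s, if anything falls off the work surface, if the arm or the gripper's body presses on something with over 40 N, if the wrist force passes 120 N, or if a joint passes its speed limit or range.

## Working session

There is one attempt and no reset: what is moved stays moved. The work goes in short steps, Python scripts to look and compute and a tool call to move; the robot and the scene stay as the last step left them, time stands still between calls to the robot, and variables do not carry over. Pictures are saved under pics/ and viewed, at most 14 in all, crops included, and the job is handed in when it is done.

Besides the shell and the picture viewer there is one more tool, called after "Call:" as name(argument=value, ...) on one line, values as JSON. carry_out: Moves the arm, as the interface text tells. Its arguments: {"type":"object","properties":{"plan":{"type":"array","items":{"type":"array","items":{"type":"array","items":{"type":"number"}}}}},"required":["plan"]}

```bash
mkdir -p pics; cat > h.py <<'E'
import numpy as np, cv2
from bench import get_obs, camera, hand_in
def world(c):
    K=c["camera_matrix"];z=c["z_map"];h,w=z.shape
    u,v=np.meshgrid(np.arange(w),np.arange(h))
    P=np.stack([(u-K[0,2])/K[0,0]*z,-(v-K[1,2])/K[1,1]*z,-z,np.ones_like(z)],-1)
    return (P@c["cam_to_world"].T)[...,:3]
def save(n,img): cv2.imwrite(f"pics/{n}.png",cv2.cvtColor(img,cv2.COLOR_RGB2BGR))
E
python3 - <<'E'
from h import *
for n in("scene","top"):
    c=camera(n);save(n+"0",c["pixels"]);np.savez("/tmp/"+n,**c)
    print(n,c["camera_matrix"].round(1).tolist(),c["cam_to_world"].round(3).tolist())
print(get_obs())
E
```

```text
scene [[384.5, 0.0, 285.8], [0.0, 384.5, 211.1], [0.0, 0.0, 1.0]] [[-0.87, -0.329, 0.368, 0.866], [0.493, -0.581, 0.647, 0.8], [0.001, 0.745, 0.667, 0.805], [0.0, 0.0, 0.0, 1.0]]
top [[392.1, 0.0, 282.3], [0.0, 392.1, 209.8], [0.0, 0.0, 1.0]] [[0.012, 0.998, -0.067, 0.451], [-1.0, 0.013, 0.013, 0.141], [0.014, 0.067, 0.998, 1.22], [0.0, 0.0, 0.0, 1.0]]
{'time_s': 0.1, 'q': array([-1.41530577e+00,  1.81470499e-01,  1.60789377e+00,  2.54241701e-05,
        1.35382701e+00, -2.06256860e-01]), 'dq': array([ 0.00286079, -0.00143247, -0.00166744,  0.00123974, -0.0006986 ,
       -0.00117407]), 'joint_efforts': array([ 1.87502096e-04, -4.45881736e+01, -3.52235448e+01, -3.98145121e-04,
        4.14764727e-03,  7.84291725e-07]), 'eef_pos': array([ 0.20346636, -0.53726722,  0.23047903]), 'eef_rot': array([-7.98743877e-04,  9.83687077e-01,  1.79886339e-01,  3.26948422e-05]), 'wrist_force': array([ 0.66625542,  0.06017775, -0.05447764]), 'torque': array([0.04183298, 0.01354147, 0.05049491]), 'grasp_force': 0.0, 'opening': 0.9997262034825806}
```

View pics/scene0.png

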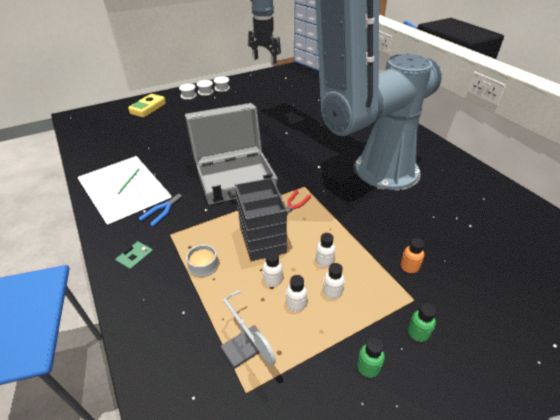

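View pics/top0.png

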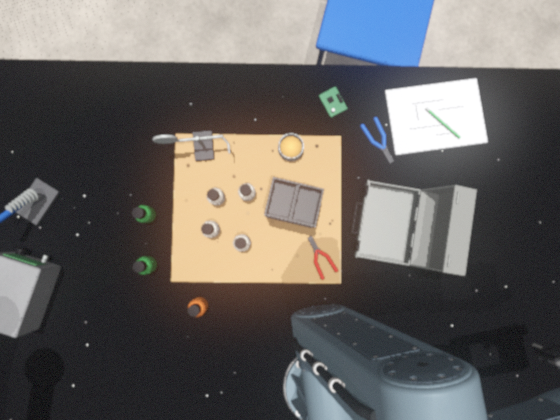

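Both views show the pile (scene 262,220; top 294,203), the open case (scene 235,165; top 390,222, front towards the board) and the tan board. 
The candidates for the bottles, as top-view pixels, are:
- White bottles on the board: (215,197), (247,191), (209,229) and (242,242).
- Not meant: green at (144,214) and (145,265), orange at (198,307), and the white pots at the back (scene 188–222,88).

I choose the four white ones.

```bash
python3 - <<'E'
from h import *
for n in("scene","top"):
    c=dict(np.load(f"/tmp/{n}.npz"));W=world(c);P=c["pixels"].astype(int)
    x,y,z=W[...,0],W[...,1],W[...,2]; ok=c["z_map"]>0
    print(n)
    def comps(m,amin,lab):
        k,L,s,ce=cv2.connectedComponentsWithStats(m.astype(np.uint8))
        for i in range(1,k):
            if s[i,4]>=amin:
                q=W[L==i];
                r=cv2.minAreaRect((q[:,:2]*1000).astype(np.float32))
                print(lab,s[i,4],ce[i].round(0),"med",np.median(q,0).round(3),"zr",np.percentile(q[:,2],[5,95]).round(3),"rect",np.round(r[0],0),np.round(r[1],0),round(r[2],1))
    dark=P.max(-1)<90
    inb=(x>0.2)&(x<0.95)&(y>-0.4)&(y<0.6)&ok
    comps(inb&(z>.08)&(z<.11)&(y>0.17)&(x>.38),15,"cap")
    comps(inb&(z>.155)&(z<.18)&(y>-.0)&(x>.38),60,"tray rim")
    comps(inb&(z>.115)&(z<.14)&(y>-.0)&(x>.38),60,"tray floor/div")
    comps(inb&(z>.04)&(z<.058)&(y<.02)&(x>.38),40,"case rim")
    comps(inb&(z>.055)&(z<.3)&(y<-.03)&(x>.38),100,"lid")
    comps(inb&(abs(z-.004)<.006)&(y<.02)&(y>-.2)&(x>.4)&(x<.75)&(P.min(-1)>70),100,"case floor")
    i=inb&(P.min(-1)>0)&(P[...,0]>170)&(P[...,2]<130); print("board z",np.median(z[i]),"bench",np.median(z[inb&dark&(z<.02)]))
c=dict(np.load("/tmp/top.npz"));save("crop",cv2.resize(c["pixels"][120:290,170:480],None,fx=2.5,fy=2.5,interpolation=cv2.INTER_CUBIC))
E
```

```text
scene
cap 98 [280. 232.] med [0.527 0.173 0.094] zr [0.083 0.107] rect [533. 173.] [ 6. 45.] 79.4
cap 141 [326. 239.] med [0.435 0.252 0.094] zr [0.083 0.097] rect [435. 250.] [33. 33.] 26.7
cap 162 [272. 258.] med [0.588 0.241 0.094] zr [0.083 0.097] rect [586. 237.] [34. 33.] 23.6
cap 171 [335. 270.] med [0.475 0.348 0.094] zr [0.084 0.097] rect [473. 345.] [32. 32.] 85.7
cap 185 [296. 282.] med [0.573 0.333 0.094] zr [0.084 0.097] rect [572. 331.] [32. 33.] 49.6
cap 298 [241. 321.] med [0.73  0.37  0.106] zr [0.087 0.109] rect [729. 381.] [205.  44.] 82.5
cap 242 [374. 346.] med [0.518 0.545 0.091] zr [0.083 0.093] rect [516. 544.] [34. 32.] 48.5
tray rim 669 [261. 200.] med [0.546 0.102 0.163] zr [0.156 0.168] rect [546.  98.] [146. 107.] 77.4
tray rim 91 [263. 341.] med [0.721 0.462 0.16 ] zr [0.156 0.163] rect [721. 461.] [ 7. 42.] 6.8
tray floor/div 283 [256. 193.] med [0.531 0.042 0.131] zr [0.129 0.138] rect [531.  46.] [31. 92.] 75.8
tray floor/div 343 [262. 223.] med [0.572 0.164 0.128] zr [0.117 0.139] rect [584. 119.] [ 82. 169.] 25.4
tray floor/div 281 [262. 209.] med [
[... 1718 characters left out ...]
. 220.] 80.7
case rim 151 [363. 215.] med [ 0.517 -0.116  0.049] zr [0.044 0.054] rect [ 522. -116.] [ 12. 161.] 83.7
case rim 72 [370. 257.] med [ 0.392 -0.128  0.051] zr [0.045 0.054] rect [ 399. -154.] [118.  25.] 81.8
lid 2765 [454. 224.] med [ 0.49  -0.338  0.194] zr [0.063 0.206] rect [ 485. -326.] [ 99. 215.] 83.2
case floor 2562 [330. 197.] med [ 0.577 -0.022  0.005] zr [0.001 0.008] rect [575. -19.] [ 78. 349.] 89.9
case floor 184 [378. 154.] med [ 0.717 -0.179  0.002] zr [-0.001  0.009] rect [ 712. -179.] [97. 49.] 43.3
case floor 1514 [375. 222.] med [ 0.495 -0.164  0.005] zr [0.001 0.009] rect [ 508. -156.] [ 87. 213.] 89.9
board z 0.005779700964492651 bench 0.0007457411510762846
```

View pics/crop.png

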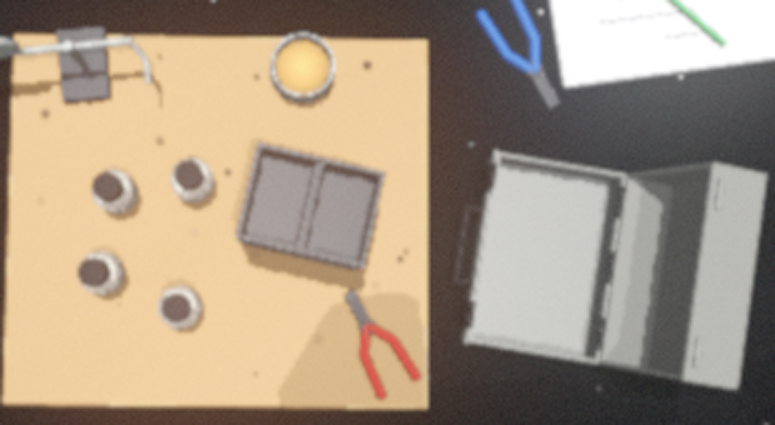

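The crop confirms the choice: four white-bodied, black-capped bottles (crop 108,190; 190,180; 100,272; 178,307), the tray pile (312,205), and the case with its front facing the board. I'll raise the tool, turn it to the tray yaw and look at the case from above.

Call:
carry_out(plan=[[[0,0,0.04,0,0,-0.116,1],[0,0,0.08,0,0,-0.232,1],[0,0,0.12,0,0,-0.348,1],[0,0,0.16,0,0,-0.464,1],[0,0,0.2,0,0,-0.58,1]]])

```text
time_s: 0.52
eef_pos: [0.2035, -0.5372, 0.4328]
eef_rot: [-0.0, 0.994, -0.112, -0.0]
wrist_force: [-0.4, -0.5, -0.7]
opening: 0.996
grasp_force: 0.0
```

Call:
carry_out(plan=[[[0.03,0.025,0,0,0,0,1],[0.06,0.05,0,0,0,0,1],[0.09,0.075,0,0,0,0,1],[0.12,0.1,0,0,0,0,1],[0.15,0.125,0,0,0,0,1]]])

```text
time_s: 0.93
eef_pos: [0.3545, -0.4113, 0.4309]
eef_rot: [-0.0, 0.994, -0.109, -0.0]
wrist_force: [1.6, -0.5, -0.5]
opening: 1.001
grasp_force: 0.0
```

Call:
carry_out(plan=[[[0.02,0.035,0,0,0,0,1],[0.04,0.07,0,0,0,0,1],[0.06,0.105,0,0,0,0,1],[0.08,0.14,0,0,0,0,1],[0.1,0.175,0,0,0,0,1]]])

```text
time_s: 1.35
eef_pos: [0.454, -0.2358, 0.4309]
eef_rot: [-0.0, 0.994, -0.109, -0.0]
wrist_force: [1.1, -0.5, -0.7]
opening: 1.0
grasp_force: 0.0
```

```bash
python3 - <<'E'
from h import *
c=camera("wrist");save("w1",c["pixels"]);np.savez("/tmp/w1",**c);print(c["camera_matrix"].round(1).tolist(),c["cam_to_world"].round(3).tolist(),get_obs()["eef_pos"],get_obs()["eef_rot"])
E
```

```text
[[300.8, 0.0, 278.0], [0.0, 300.8, 206.1], [0.0, 0.0, 1.0]] [[-0.217, 0.943, 0.254, 0.518], [-0.976, -0.21, -0.056, -0.251], [0.0, -0.26, 0.966, 0.573], [0.0, 0.0, 0.0, 1.0]] [ 0.45701117 -0.22961988  0.43140274] [-0.00215649  0.99437952 -0.10584745  0.00101778]
```

View pics/w1.png

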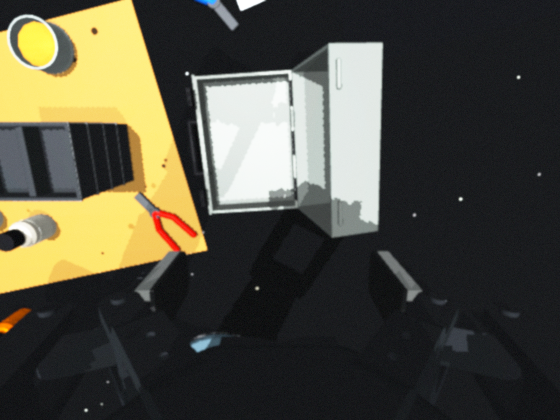

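The wrist view shows the case (rim corners near 200,78; 292,72; 297,207; 212,212), the lid at 340,140 and the pile's side at the left. Next I fit the case rim ring in both views.

```bash
cat >> h.py <<'E'
from scipy.optimize import least_squares
def ring_fit(p,x0,a,b,skip_back=False):
    # p: rim points (m); x0: cx,cy,yaw; a,b: half sizes of the rim's middle line
    def res(v):
        c,s=np.cos(v[2]),np.sin(v[2]);d=p-v[:2];X=d@[c,s];Y=d@[-s,c]
        qx=abs(X)-a;qy=abs(Y)-b
        sd=np.where((qx>0)&(qy>0),np.hypot(qx,qy),np.maximum(qx,qy))
        if skip_back: sd=np.where(Y<-b+.012,0.02,sd)
        return sd
    r=least_squares(res,x0,loss="cauchy",f_scale=.002)
    return r.x,np.median(abs(res(r.x)))
E
python3 - <<'E'
from h import *
for n in("w1","top","scene"):
    c=dict(np.load(f"/tmp/{n}.npz"));W=world(c);x,y,z=np.moveaxis(W,-1,0)
    m=(abs(z-.0505)<.004)&(y<-.09)&(y>-.30)&(x>.35)&(x<.65)&(c["z_map"]>0)
    v,e=ring_fit(W[m][:,:2],[.497,-.2,-.16],.113,.077,True)
    print(n,m.sum(),v.round(4),e)
    m=(abs(z-.166)<.006)&(abs(x-.546)<.12)&(abs(y-.0975)<.12)&(c["z_map"]>0)
    if n!="w1" or m.sum()>50:
        v,e=ring_fit(W[m][:,:2],[.546,.0975,-.218],.05,.068); print("  tray",v.round(4),e,np.median(z[m]).round(4))
    if n=="w1":
        # board/bench height, lid hi
        m=(z>.06)&(y<-.25)&(x>.35)&(x<.65);print("lid top",np.percentile(z[m],99),W[m].min(0),W[m].max(0))
E
```

```text
w1 3330 [ 0.4958 -0.1938 -0.1567] 0.02
  tray [ 0.545   0.0934 -0.2178] 0.0018848524415908188 0.1662
lid top 0.57282492977978 [ 0.35525091 -0.38810877  0.06015011] [ 0.59638908 -0.250001    0.57282493]
top 933 [ 0.4965 -0.1918 -0.1541] 0.02
  tray [ 0.5452  0.0969 -0.22  ] 0.0018575417289959963 0.1677
scene 430 [ 0.4977 -0.1898 -0.1477] 0.02
  tray [ 0.547   0.0995 -0.2187] 0.0016045838093409065 0.1657
```

Call:
carry_out(plan=[[[0.01,0.035,0,0,0,0,1],[0.02,0.07,0,0,0,0,1],[0.03,0.105,0,0,0,0,1],[0.04,0.14,0,0,0,0,1],[0.05,0.175,0,0,0,0,1]]])

```text
time_s: 1.82
eef_pos: [0.5035, -0.0612, 0.431]
eef_rot: [-0.0, 0.994, -0.109, -0.0]
wrist_force: [0.6, -0.7, -0.2]
opening: 1.002
grasp_force: 0.0
```

Call:
carry_out(plan=[[[0.01,0.035,0,0,0,0,1],[0.02,0.07,0,0,0,0,1],[0.03,0.105,0,0,0,0,1],[0.04,0.14,0,0,0,0,1],[0.042,0.157,0,0,0,0,1]]])

```text
time_s: 2.23
eef_pos: [0.5459, 0.0977, 0.4305]
eef_rot: [-0.001, 0.994, -0.107, -0.001]
wrist_force: [0.2, -0.0, -0.4]
opening: 1.001
grasp_force: 0.0
```

Call:
carry_out(plan=[[[0,0,-0.03,0,0,0,1],[0,0,-0.06,0,0,0,1],[0,0,-0.09,0,0,0,1],[0,0,-0.09,0,0,0,1],[0,0,-0.09,0,0,0,1]]])

```text
time_s: 2.65
eef_pos: [0.5446, 0.0941, 0.3398]
eef_rot: [0.0, 0.994, -0.109, -0.002]
wrist_force: [0.0, -1.5, 0.1]
opening: 0.998
grasp_force: 0.0
```

```bash
cat >> h.py <<'E'
def yaw(o):
    w,x,y,z=o["eef_rot"];return 2*np.arctan2(y,x)
def near(W,m): return W[m]
E
python3 - <<'E'
from h import *
c=camera("wrist");o=get_obs();save("w2",c["pixels"]);np.savez("/tmp/w2",**c)
W=world(c);x,y,z=np.moveaxis(W,-1,0)
m=(abs(z-.166)<.006)&(abs(x-.546)<.12)&(abs(y-.0975)<.12)&(c["z_map"]>0)
print("tray",ring_fit(W[m][:,:2],[.546,.0975,-.218],.05,.068),np.median(z[m]),m.sum())
m=(z>.125)&(z<.164)&(np.hypot(x-.546,y-.0975)<.045);print(np.percentile(z[m],[2,20,50,80,98]).round(4))
for k in("eef_pos","eef_rot","wrist_force","dq"):print(k,o[k].round(4))
print(yaw(o))
E
```

```text
tray (array([ 0.54575279,  0.09549477, -0.21991873]), np.float64(0.0018613880900974246)) 0.16670707778406263 3392
[0.13   0.1309 0.1316 0.1327 0.1623]
eef_pos [0.5457 0.094  0.3421]
eef_rot [-0.     0.994 -0.109 -0.   ]
wrist_force [0.7602 0.1134 0.7428]
dq [ 0.0006 -0.0236 -0.0432  0.0003  0.0006  0.0003]
-0.2184516980253055
```

View pics/w2.png

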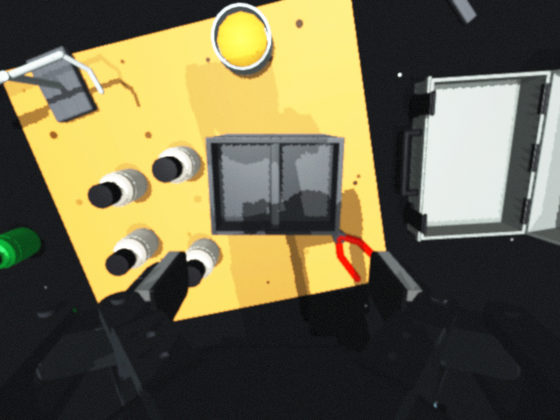

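The wrist view shows the pile straight below: tray4's rim spans 208–343, 137–235, with the divider at 276,185. All four bottles are clear of it. Now I grip the divider.

Call:
carry_out(plan=[[[0,0.002,-0.03,0,0,0,1],[0,0.002,-0.06,0,0,0,1],[0,0.002,-0.09,0,0,0,1],[0,0.002,-0.12,0,0,0,1],[0,0.002,-0.15,0,0,0,1]]])

```text
time_s: 3.12
eef_pos: [0.5478, 0.0959, 0.1933]
eef_rot: [-0.0, 0.994, -0.109, 0.003]
wrist_force: [0.4, -0.7, -0.7]
opening: 0.998
grasp_force: 0.0
```

Call:
carry_out(plan=[[[0,0,-0.02,0,0,0,1],[0,0,-0.04,0,0,0,1],[0,0,-0.052,0,0,0,1],[0,0,-0.052,0,0,0,0.5],[0,0,-0.052,0,0,0,0.2]]])

```text
time_s: 3.53
eef_pos: [0.5467, 0.096, 0.1408]
eef_rot: [-0.0, 0.994, -0.109, 0.001]
wrist_force: [-0.4, 0.2, -0.1]
opening: 0.748
grasp_force: 0.0
```

Call:
carry_out(plan=[[[0,0,0,0,0,0,0],[0,0,0,0,0,0,0],[0,0,0,0,0,0,0],[0,0,0,0,0,0,0],[0,0,0,0,0,0,0]]])

```text
time_s: 3.95
eef_pos: [0.5463, 0.0962, 0.1405]
eef_rot: [-0.0, 0.994, -0.109, 0.001]
wrist_force: [-0.8, -0.3, 6.5]
opening: 0.102
grasp_force: 59.8
```

Call:
carry_out(plan=[[[0,0,0.01,0,0,0,0],[0,0,0.025,0,0,0,0],[0,0,0.045,0,0,0,0],[0,0,0.065,0,0,0,0],[0,0,0.08,0,0,0,0]]])

```text
time_s: 4.37
eef_pos: [0.5457, 0.0963, 0.2214]
eef_rot: [-0.0, 0.994, -0.109, 0.001]
wrist_force: [-0.0, -0.1, -0.4]
opening: 0.103
grasp_force: 58.5
```

Call:
carry_out(plan=[[[0.001,-0.02,0,0,0,0.013,0],[0.001,-0.05,0,0,0,0.026,0],[0.002,-0.08,0,0,0,0.039,0],[0.002,-0.11,0,0,0,0.052,0],[0.002,-0.14,0,0,0,0.064,0]]])

```text
time_s: 4.78
eef_pos: [0.5472, -0.0448, 0.2198]
eef_rot: [-0.0, 0.997, -0.076, -0.0]
wrist_force: [0.3, 1.0, -1.5]
opening: 0.103
grasp_force: 58.7
```

Call:
carry_out(plan=[[[0.001,-0.03,0,0,0,0,0],[0.001,-0.06,0,0,0,0,0],[0.002,-0.09,0,0,0,0,0],[0.002,-0.12,0,0,0,0,0],[0.002,-0.1565,0,0,0,0,0]]])

```text
time_s: 5.2
eef_pos: [0.5492, -0.2007, 0.2197]
eef_rot: [-0.0, 0.997, -0.077, -0.0]
wrist_force: [1.2, 0.4, -1.1]
opening: 0.103
grasp_force: 58.7
```

```bash
python3 - <<'E'
from h import *
o=get_obs();print(o["eef_pos"],yaw(o),o["wrist_force"],o["opening"])
for n in("top","wrist"):
    c=camera(n);W=world(c);x,y,z=np.moveaxis(W,-1,0)
    m=(abs(z-.249)<.008)&(abs(x-.55)<.12)&(abs(y+.2)<.12)&(c["z_map"]>0)
    if n=="top": save("t3",c["pixels"][100:310,150:500])
    print(n,m.sum(),m.sum()>50 and ring_fit(W[m][:,:2],[.55,-.2,-.155],.05,.068),np.median(z[m]))
    m=(abs(z-.166+.04)<.007)&(abs(x-.546)<.12)&(abs(y-.0975)<.12)&(c["z_map"]>0)
    print("  tray3",m.sum(),m.sum()>50 and ring_fit(W[m][:,:2],[.546,.0975,-.218],.05,.068),np.median(z[m]))
    m=(abs(z-.0505)<.004)&(y<-.09)&(y>-.30)&(x>.35)&(x<.65)&(c["z_map"]>0)
    print("  case",m.sum(),m.sum()>50 and ring_fit(W[m][:,:2],[.497,-.192,-.155],.113,.077,True))
E
```

```text
[ 0.54919135 -0.2007442   0.21967851] -0.15329212501300654 [ 1.21081672  0.41284246 -1.07006248] 0.10330803519879443
top 326 (array([ 0.54816875, -0.20010012, -0.15203799]), np.float64(0.001725140067843467)) 0.24714803017879305
  tray3 473 (array([ 0.54515661,  0.09679353, -0.21687339]), np.float64(0.0019066015305379408)) 0.1276830473788486
  case 225 (array([ 0.49667487, -0.19145728, -0.15488215]), np.float64(0.0015696137271831445))
wrist 13221 (array([ 0.54899713, -0.20928366, -0.15983639]), np.float64(0.0018585754710209387)) 0.24633546295717446
  tray3 1455 (array([ 0.54635352,  0.09313936, -0.22457839]), np.float64(0.0009705605284746205)) 0.12600495363882647
  case 1207 (array([ 0.4960917 , -0.19302134, -0.15469362]), np.float64(0.0018325516368149636))
```

View pics/t3.png

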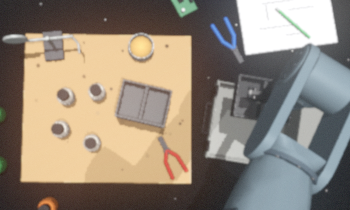

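Tray4 is held level over the case's far half (crop 250,90); tray3 remains tidy on the pile (143,105). Lowering it in.

Call:
carry_out(plan=[[[0.0015,0,-0.03,0,0,0,0],[0.0015,0,-0.06,0,0,0,0],[0.0015,0,-0.09,0,0,0,0],[0.0015,0,-0.12,0,0,0,0],[0.0015,0,-0.145,0,0,0,0]]])

```text
time_s: 5.72
eef_pos: [0.5502, -0.1993, 0.0725]
eef_rot: [-0.001, 0.997, -0.077, -0.001]
wrist_force: [0.4, 0.4, -1.6]
opening: 0.104
grasp_force: 58.8
```

Call:
carry_out(plan=[[[0,0,-0.015,0,0,0,0],[0,0,-0.03,0,0,0,0],[0,0,-0.04,0,0,0,0],[0,0,-0.047,0,0,0,0],[0,0,-0.052,0,0,0,0]]])

```text
time_s: 6.13
eef_pos: [0.551, -0.2, 0.0219]
eef_rot: [-0.0, 0.997, -0.077, -0.0]
wrist_force: [-0.2, 1.0, -0.9]
opening: 0.103
grasp_force: 58.8
```

Call:
carry_out(plan=[[[0,0,-0.003,0,0,0,0],[0,0,-0.003,0,0,0,0],[0,0,-0.003,0,0,0,0.6],[0,0,-0.003,0,0,0,0.6],[0,0,-0.003,0,0,0,0.6]]])

```text
time_s: 6.55
eef_pos: [0.5516, -0.2006, 0.0199]
eef_rot: [0.0, 0.997, -0.077, 0.001]
wrist_force: [-0.3, -0.6, 0.3]
opening: 0.519
grasp_force: 0.0
```

Call:
carry_out(plan=[[[0,0,0,0,0,0,0.6],[0,0,0.03,0,0,0,0.6],[0,0,0.07,0,0,0,0.6],[0,0,0.11,0,0,0,0.6],[0,0,0.15,0,0,0,0.6]]])

```text
time_s: 6.97
eef_pos: [0.5506, -0.2, 0.1707]
eef_rot: [-0.0, 0.997, -0.077, -0.0]
wrist_force: [1.1, -0.4, 0.6]
opening: 0.601
grasp_force: 0.0
```

Call:
carry_out(plan=[[[-0.001,0.03,0.02,0,0,-0.013,0.6],[-0.001,0.06,0.04,0,0,-0.026,0.6],[-0.002,0.09,0.05,0,0,-0.039,0.6],[-0.002,0.12,0.05,0,0,-0.052,0.6],[-0.002,0.15,0.05,0,0,-0.065,0.6]]])

```text
time_s: 7.38
eef_pos: [0.5495, -0.0492, 0.2209]
eef_rot: [0.0, 0.994, -0.11, 0.001]
wrist_force: [0.7, 0.5, 0.4]
opening: 0.604
grasp_force: 0.0
```

Call:
carry_out(plan=[[[-0.001,0.03,0,0,0,0,0.8],[-0.001,0.06,0,0,0,0,0.9],[-0.002,0.09,0,0,0,0,0.9],[-0.0025,0.12,0,0,0,0,0.9],[-0.0025,0.146,0,0,0,0,0.9]]])

```text
time_s: 7.8
eef_pos: [0.5462, 0.0976, 0.2195]
eef_rot: [-0.0, 0.994, -0.109, 0.0]
wrist_force: [0.3, -0.7, 0.4]
opening: 0.897
grasp_force: 0.0
```

```bash
python3 - <<'E'
from h import *
o=get_obs();print(o["eef_pos"],yaw(o),o["wrist_force"],o["opening"])
for n in("top","wrist"):
    c=camera(n);W=world(c);x,y,z=np.moveaxis(W,-1,0)
    m=(abs(z-.048)<.004)&(abs(x-.55)<.055)&(abs(y+.2)<.09)&(c["z_map"]>0)
    print(n,m.sum(),m.sum()>50 and ring_fit(W[m][:,:2],[.55,-.2,-.155],.05,.068),np.median(z[m]))
    m=(abs(z-.166+.04)<.007)&(abs(x-.546)<.12)&(abs(y-.0975)<.12)&(c["z_map"]>0)
    print("  tray3",m.sum(),m.sum()>50 and ring_fit(W[m][:,:2],[.546,.0975,-.218],.05,.068),np.median(z[m]))
    if n=="wrist": save("w4",c["pixels"])
E
```

```text
[0.54618765 0.09762276 0.21951422] -0.2187225126707592 [ 0.34641614 -0.67238852  0.37770567] 0.8966916613065203
top 440 (array([ 0.55090498, -0.2005287 , -0.13737774]), np.float64(0.003180240002616991)) 0.04829246688101707
  tray3 168 (array([ 0.54530259,  0.09659877, -0.22629084]), np.float64(0.0019096236834430756)) 0.1279510241018793
wrist 1877 (array([ 0.55231029, -0.19087041, -0.11258369]), np.float64(0.0029812657613880814)) 0.04761031887949069
  tray3 6047 (array([ 0.546208  ,  0.09563319, -0.21789987]), np.float64(0.0017841225776507597)) 0.12655981429812724
```

View pics/w4.png

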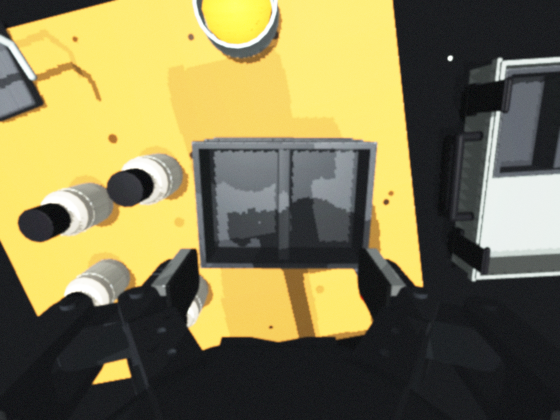

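Tray4 sits in the case (530,120) and tray3 is centred below the fingers (rim 195–375, 140–268). Gripping tray3.

Call:
carry_out(plan=[[[0,-0.0015,-0.03,0,0,0,0.9],[0,-0.0015,-0.06,0,0,0,0.9],[0,-0.0015,-0.09,0,0,0,0.9],[0,-0.0015,-0.11,0,0,0,0.9],[0,-0.0015,-0.118,0,0,0,0.9]]])

```text
time_s: 8.32
eef_pos: [0.5442, 0.0934, 0.0978]
eef_rot: [0.0, 0.994, -0.11, -0.003]
wrist_force: [-0.3, 0.7, -0.5]
opening: 0.895
grasp_force: 0.0
```

Call:
carry_out(plan=[[[0,0,0,0,0,0,0.5],[0,0,0,0,0,0,0],[0,0,0,0,0,0,0],[0,0,0,0,0,0,0],[0,0,0,0,0,0,0]]])

```text
time_s: 8.73
eef_pos: [0.5477, 0.0941, 0.1028]
eef_rot: [-0.0, 0.994, -0.109, 0.001]
wrist_force: [-0.4, -0.5, 0.4]
opening: 0.189
grasp_force: 0.0
```

Call:
carry_out(plan=[[[0,0,0,0,0,0,0],[0,0,0,0,0,0,0],[0,0,0.01,0,0,0,0],[0,0,0.03,0,0,0,0],[0,0,0.05,0,0,0,0]]])

```text
time_s: 9.15
eef_pos: [0.5454, 0.0942, 0.1513]
eef_rot: [0.0, 0.994, -0.109, -0.001]
wrist_force: [0.9, 0.3, -2.2]
opening: 0.099
grasp_force: 59.3
```

Call:
carry_out(plan=[[[0,0,0.025,0,0,0.013,0],[0,-0.01,0.05,0,0,0.026,0],[-0.01,-0.04,0.07,0,0,0.039,0],[-0.02,-0.07,0.07,0,0,0.052,0],[-0.03,-0.1,0.07,0,0,0.064,0]]])

```text
time_s: 9.57
eef_pos: [0.5169, -0.0066, 0.2236]
eef_rot: [0.0, 0.997, -0.076, 0.002]
wrist_force: [-0.5, -1.2, -1.4]
opening: 0.099
grasp_force: 59.4
```

Call:
carry_out(plan=[[[-0.014,-0.035,0,0,0,0,0],[-0.028,-0.07,0,0,0,0,0],[-0.042,-0.105,0,0,0,0,0],[-0.056,-0.14,0,0,0,0,0],[-0.072,-0.179,0,0,0,0,0]]])

```text
time_s: 9.98
eef_pos: [0.4437, -0.1852, 0.2218]
eef_rot: [-0.0, 0.997, -0.077, 0.0]
wrist_force: [1.4, -0.5, -1.8]
opening: 0.098
grasp_force: 59.4
```

Call:
carry_out(plan=[[[0,0,0,0,0,0,0],[0,0,0,0,0,0,0],[0,0,0,0,0,0,0],[0,0,0,0,0,0,0],[0,0,0,0,0,0,0]]])

```text
time_s: 10.4
eef_pos: [0.4451, -0.183, 0.2213]
eef_rot: [-0.0, 0.997, -0.076, -0.0]
wrist_force: [0.8, 0.5, -0.8]
opening: 0.102
grasp_force: 59.4
```

```bash
python3 - <<'E'
from h import *
o=get_obs();print(o["eef_pos"],yaw(o),o["wrist_force"],o["opening"])
for n in("top","wrist","scene"):
    c=camera(n);W=world(c);x,y,z=np.moveaxis(W,-1,0)
    m=(abs(z-.249)<.008)&(abs(x-.444)<.11)&(abs(y+.184)<.11)&(c["z_map"]>0)
    print(n,m.sum(),m.sum()>50 and ring_fit(W[m][:,:2],[.444,-.184,-.155],.05,.068),np.median(z[m]))
    m=(abs(z-.048)<.0035)&(abs(x-.55)<.055)&(abs(y+.2)<.085)&(c["z_map"]>0)
    print("  tray4",m.sum(),m.sum()>50 and ring_fit(W[m][:,:2],[.55,-.2,-.155],.05,.068))
    m=(abs(z-.0505)<.004)&(y<-.09)&(y>-.30)&(x>.35)&(x<.65)&(c["z_map"]>0)
    print("  case",m.sum(),m.sum()>50 and ring_fit(W[m][:,:2],[.497,-.192,-.155],.113,.077,True))
    m=(abs(z-.166+.08)<.007)&(abs(x-.546)<.12)&(abs(y-.0975)<.12)&(c["z_map"]>0)
    print("  tray2",m.sum(),m.sum()>50 and ring_fit(W[m][:,:2],[.546,.0975,-.218],.05,.068),np.median(z[m]))
    if n=="wrist": save("w5",c["pixels"])
E
```

```text
[ 0.44512101 -0.18297215  0.22129601] -0.15295629754651432 [ 0.80200837  0.52435898 -0.84682475] 0.10176831694749953
top 316 (array([ 0.44306772, -0.18202436, -0.14537326]), np.float64(0.0017753223868045426)) 0.24646634961308228
  tray4 332 (array([ 0.55135672, -0.20051354, -0.14470541]), np.float64(0.0032487298768643933))
  case 666 (array([ 0.49571436, -0.19253959, -0.16514579]), np.float64(0.0073428439827912945))
  tray2 446 (array([ 0.54502992,  0.09598269, -0.22014756]), np.float64(0.0019449151722535918)) 0.08732916957144243
wrist 10920 (array([ 0.44360489, -0.1840379 , -0.15328254]), np.float64(0.001691031237736753)) 0.24545134140440925
  tray4 4502 (array([ 0.55082713, -0.20193352, -0.13052084]), np.float64(0.0028952161890464755))
  case 8109 (array([ 0.49446242, -0.19400193, -0.15852201]), np.float64(0.02))
  tray2 1795 (array([ 0.54512045,  0.09262646, -0.21974701]), np.float64(0.0011988665494651884)) 0.08657653540430649
scene 240 (array([ 0.44403013, -0.18048825, -0.15856408]), np.float64(0.0020373982335539532)) 0.24478091611964437
  tray4 256 (array([ 0.55204504, -0.1988899 , -0.14035063]), np.float64(0.006140825382409801))
  case 556 (array([ 0.49746711, -0.18997633, -0.15767729]), np.float64(0.02))
  tray2 477 (array([ 0.54698969,  0.09850234, -0.21893109]), np.float64(0.0016705898495359966)) 0.08538067453207465
```

View pics/w5.png

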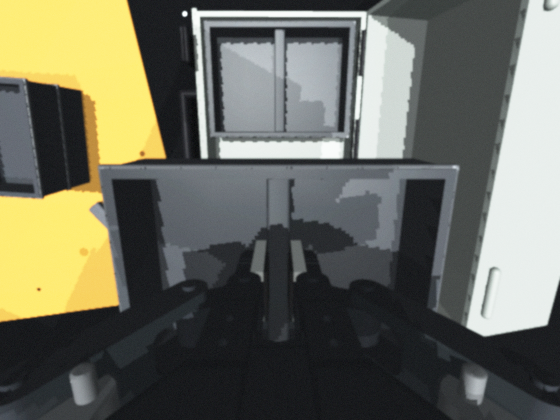

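Tray4 lies squarely in the far half of the case (205–355, 20–138); tray3 is held level and clear of it. Lowering.

Call:
carry_out(plan=[[[0,-0.001,-0.03,0,0,0,0],[0,-0.001,-0.06,0,0,0,0],[0,-0.001,-0.09,0,0,0,0],[0,-0.001,-0.12,0,0,0,0],[0,-0.001,-0.145,0,0,0,0]]])

```text
time_s: 10.97
eef_pos: [0.4444, -0.1843, 0.0744]
eef_rot: [-0.0, 0.997, -0.077, -0.0]
wrist_force: [-0.2, 0.3, -2.4]
opening: 0.099
grasp_force: 59.4
```

Call:
carry_out(plan=[[[0,0,-0.015,0,0,0,0],[0,0,-0.03,0,0,0,0],[0,0,-0.04,0,0,0,0],[0,0,-0.048,0,0,0,0],[0,0,-0.054,0,0,0,0]]])

```text
time_s: 11.38
eef_pos: [0.4449, -0.185, 0.0223]
eef_rot: [-0.0, 0.997, -0.077, -0.0]
wrist_force: [-21.9, 15.1, 100.4]
opening: 0.101
grasp_force: 75.7
```

Call:
carry_out(plan=[[[0,0,-0.001,0,0,0,0],[0,0,-0.001,0,0,0,0],[0,0,-0.001,0,0,0,0.6],[0,0,-0.001,0,0,0,0.6],[0,0,-0.001,0,0,0,0.6]]])

```text
time_s: 11.8
eef_pos: [0.4453, -0.1857, 0.0218]
eef_rot: [0.0, 0.997, -0.077, 0.001]
wrist_force: [0.1, -0.7, 0.4]
opening: 0.518
grasp_force: 0.0
```

Call:
carry_out(plan=[[[0,0,0,0,0,0,0.6],[0,0,0.03,0,0,0,0.6],[0,0,0.07,0,0,0,0.6],[0,0,0.11,0,0,0,0.6],[0,0,0.15,0,0,0,0.6]]])

```text
time_s: 12.22
eef_pos: [0.4442, -0.185, 0.1727]
eef_rot: [-0.0, 0.997, -0.078, -0.0]
wrist_force: [1.0, 0.1, 0.2]
opening: 0.602
grasp_force: 0.0
```

Call:
carry_out(plan=[[[0,0.03,0.04,0,0,0,0.7],[0,0.06,0.06,0,0,0,0.75],[0,0.09,0.07,0,0,0,0.75],[0,0.13,0.08,0,0,0,0.75],[0,0.17,0.08,0,0,0,0.75]]])

```text
time_s: 12.63
eef_pos: [0.4458, -0.0145, 0.2542]
eef_rot: [0.001, 0.997, -0.078, 0.003]
wrist_force: [1.6, -0.1, -0.2]
opening: 0.751
grasp_force: 0.0
```

```bash
cat > meas.py <<'E'
from h import *
def caps(c,zc,lo=.40,hi=.68,y0=.14,y1=.46):
    W=world(c);x,y,z=np.moveaxis(W,-1,0);P=c["pixels"].max(-1)
    m=((abs(z-zc)<.004)&(x>lo)&(x<hi)&(y>y0)&(y<y1)&(c["z_map"]>0)&(P<110)).astype(np.uint8)
    k,L,s,ce=cv2.connectedComponentsWithStats(m)
    for i in range(1,k):
        if s[i,4]>15:
            q=W[L==i];r=cv2.minAreaRect((q[:,:2]*1000).astype(np.float32))
            print("  cap",s[i,4],np.round(r[0],1),np.round(r[1],0),"z",np.median(q[:,2]).round(4))
if __name__=="__main__":
    o=get_obs();print(o["eef_pos"].round(4),yaw(o).round(3),o["wrist_force"].round(1),o["opening"].round(2))
    for n in("top","wrist","scene"):
        c=camera(n);np.savez("/tmp/m_"+n,**c);print(n);caps(c,.095)
        W=world(c);x,y,z=np.moveaxis(W,-1,0)
        for nm,cx,cy in(("far",.5505,-.2),("near",.4437,-.1837)):
            m=(abs(z-.048)<.003)&(abs(x-cx)<.055)&(abs(y-cy)<.085)&(c["z_map"]>0)&(c["pixels"].max(-1)<130)
            if m.sum()>60: print(" ",nm,m.sum(),ring_fit(W[m][:,:2],[cx,cy,-.155],.05,.068)[0].round(4),np.median(z[m]).round(4))
    import sys
    if len(sys.argv)>1: save(sys.argv[1],c["pixels"])
E
python3 meas.py s6
```

```text
Traceback (most recent call last):
  File "meas.py", line 11, in <module>
    o=get_obs();print(o["eef_pos"].round(4),yaw(o).round(3),o["wrist_force"].round(1),o["opening"].round(2))
                                                                                      ^^^^^^^^^^^^^^^^^^
AttributeError: 'float' object has no attribute 'round'
```

The wrist force touched 100 N there, because the arm is very stiff. From now on I'll release slightly above contact.

```bash
sed -i 's/o\["opening"\].round(2)/round(o["opening"],2)/' meas.py; python3 meas.py s6
```

```text
[ 0.4458 -0.0145  0.2542] -0.157 [ 1.6 -0.1 -0.2] 0.75
top
  far 150 [ 0.5504 -0.2009 -0.1529] 0.0482
wrist
  cap 657 [581.5 226. ] [18. 33.] z 0.095
  cap 728 [432.2 245.1] [31. 32.] z 0.0952
  far 2330 [ 0.5498 -0.2029 -0.1344] 0.0473
  near 1927 [ 0.4432 -0.1894 -0.0801] 0.0474
scene
  cap 96 [433. 250.] [34. 28.] z 0.0948
  cap 122 [586.3 237.7] [32. 32.] z 0.0947
  cap 121 [472.6 345.8] [32. 29.] z 0.0948
  cap 129 [570.1 332. ] [32. 28.] z 0.0945
  far 143 [ 0.5512 -0.1995 -0.1328] 0.0469
  near 136 [ 0.4444 -0.1872 -0.0821] 0.0469
```

View pics/s6.png

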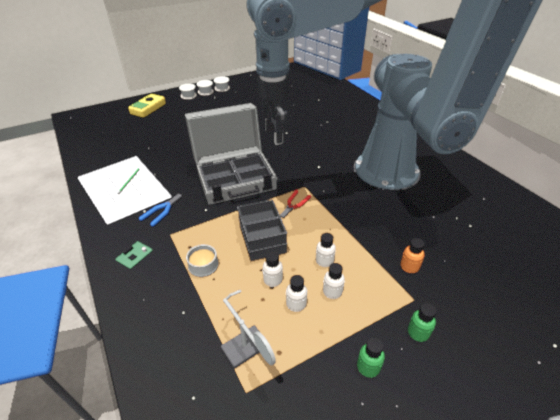

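Both trays lie in the case (scene 237,168), two remain on the pile, and the four bottles are unmoved. Going to bottle 1 at (0.432, 0.246).

Call:
carry_out(plan=[[[0,0.035,0,0,0,0,0.75],[-0.005,0.07,0,0,0,0,0.75],[-0.01,0.105,0,0,0,0,0.75],[-0.013,0.14,0,0,0,0,0.75],[-0.013,0.175,0,0,0,0,0.75]]])

```text
time_s: 13.2
eef_pos: [0.4316, 0.1598, 0.251]
eef_rot: [0.0, 0.997, -0.079, -0.0]
wrist_force: [0.3, -1.2, -0.2]
opening: 0.753
grasp_force: 0.0
```

Call:
carry_out(plan=[[[0,0.035,0,0,0,0,0.75],[0,0.07,0,0,0,0,0.75],[0,0.087,0,0,0,0,0.75],[0,0.087,-0.02,0,0,0,0.75],[0,0.087,-0.055,0,0,0,0.75]]])

```text
time_s: 13.62
eef_pos: [0.4352, 0.2476, 0.1991]
eef_rot: [-0.001, 0.997, -0.077, 0.004]
wrist_force: [0.7, 0.5, -0.4]
opening: 0.752
grasp_force: 0.0
```

```bash
python3 meas.py
```

```text
[0.4352 0.2476 0.1991] -0.154 [ 0.7  0.5 -0.4] 0.75
top
  far 216 [ 0.5495 -0.2014 -0.1163] 0.0482
  near 233 [ 0.4433 -0.1857 -0.1397] 0.0482
wrist
  cap 611 [573.3 235.6] [30. 10.] z 0.0952
  cap 1961 [569.9 327.5] [33. 32.] z 0.0952
  cap 1359 [471.8 340.9] [32. 31.] z 0.0953
  cap 271 [404.2 244.9] [ 8. 28.] z 0.0952
scene
  cap 123 [586.  236.5] [34. 32.] z 0.0947
  cap 118 [471.7 345.5] [32. 29.] z 0.0949
  cap 134 [571.5 332. ] [30. 30.] z 0.095
  far 141 [ 0.5509 -0.2008 -0.1188] 0.0471
  near 138 [ 0.4439 -0.1857 -0.1198] 0.0471
```

```bash
python3 - <<'E'
from h import *
a=np.load("/tmp/m_wrist.npz")["pixels"];b=np.load("/tmp/m_scene.npz")["pixels"]
save("mix",np.hstack([cv2.resize(a,(400,300)),cv2.resize(b[180:345,200:420],(400,300))]))
E
```

```text
(no output)
```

View pics/mix.png

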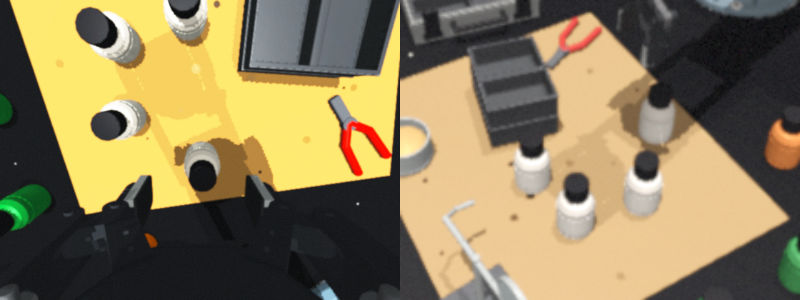

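Bottle 1 has been knocked aside: it now stands at scene-crop 657,115, nearer the robot. Remeasuring with a wider window.

```bash
sed -i 's/lo=.40/lo=.30/' meas.py; python3 - <<'E'
from meas import *
for n in("wrist","scene"):
    print(n);caps(dict(np.load(f"/tmp/m_{n}.npz")),.095)
E
```

```text
wrist
  cap 611 [573.3 235.6] [30. 10.] z 0.0952
  cap 1961 [569.9 327.5] [33. 32.] z 0.0952
  cap 1359 [471.8 340.9] [32. 31.] z 0.0953
  cap 1152 [391.9 244.5] [32. 33.] z 0.0953
scene
  cap 95 [378.5 247.3] [33. 31.] z 0.0948
  cap 123 [586.  236.5] [34. 32.] z 0.0947
  cap 118 [471.7 345.5] [32. 29.] z 0.0949
  cap 134 [571.5 332. ] [30. 30.] z 0.095
```

Call:
carry_out(plan=[[[-0.02,0,0,0,0,0,0.75],[-0.05,0,0,0,0,0,0.75],[-0.05,0,0,0,0,0,0.75],[-0.05,0,0,0,0,0,0.75],[-0.05,0,0,0,0,0,0.75]]])

```text
time_s: 14.18
eef_pos: [0.3834, 0.2465, 0.1981]
eef_rot: [-0.001, 0.997, -0.078, 0.002]
wrist_force: [0.3, 0.2, -0.3]
opening: 0.749
grasp_force: 0.0
```

```bash
python3 meas.py|grep -v far; sleep 0; python3 meas.py | grep cap
```

```text
[0.3834 0.2465 0.1981] -0.156 [ 0.3  0.2 -0.3] 0.75
top
  near 224 [ 0.4436 -0.1855 -0.1306] 0.0481
wrist
  cap 1457 [471.1 341.3] [33. 31.] z 0.0953
  cap 1154 [376.5 244. ] [32. 33.] z 0.0954
scene
  cap 101 [377.2 246.1] [35. 31.] z 0.0947
  cap 120 [586. 237.] [33. 32.] z 0.095
  cap 120 [472.4 344.4] [35. 28.] z 0.0948
  cap 129 [569.8 331.4] [34. 28.] z 0.0949
  near 125 [ 0.4433 -0.1895 -0.1151] 0.0471
  cap 1474 [471.3 341. ] [32. 31.] z 0.0952
  cap 1163 [376.9 244. ] [32. 32.] z 0.0954
  cap 98 [377.3 247.2] [33. 29.] z 0.0947
  cap 117 [587.5 238.2] [34. 31.] z 0.095
  cap 123 [472.8 345.2] [33. 29.] z 0.0948
  cap 131 [570.  331.9] [33. 28.] z 0.095
```

It has settled upright at (0.377, 0.2445). Descend, grip the cap and lift.

Call:
carry_out(plan=[[[-0.005,-0.0015,-0.03,0,0,0,0.75],[-0.005,-0.0015,-0.06,0,0,0,0.75],[-0.005,-0.0015,-0.09,0,0,0,0.75],[-0.005,-0.0015,-0.115,0,0,0,0.75],[-0.005,-0.0015,-0.13,0,0,0,0.75]]])

```text
time_s: 14.9
eef_pos: [0.3751, 0.2445, 0.0635]
eef_rot: [0.001, 0.997, -0.078, -0.002]
wrist_force: [-1.0, -0.4, -0.0]
opening: 0.749
grasp_force: 0.0
```

Call:
carry_out(plan=[[[0,0,0,0,0,0,0.5],[0,0,0,0,0,0,0.3],[0,0,0,0,0,0,0.2],[0,0,0,0,0,0,0.2],[0,0,0,0,0,0,0.2]]])

```text
time_s: 15.32
eef_pos: [0.3777, 0.2455, 0.0675]
eef_rot: [-0.0, 0.997, -0.077, 0.001]
wrist_force: [-0.2, 0.4, -1.0]
opening: 0.38
grasp_force: 59.5
```

Call:
carry_out(plan=[[[0,0,0,0,0,0,0.2],[0,0,0.01,0,0,0,0.2],[0,0,0.04,0,0,0,0.2],[0,0,0.08,0,0,0,0.2],[0,0,0.12,0,0,0,0.2]]])

```text
time_s: 15.73
eef_pos: [0.3757, 0.2448, 0.1879]
eef_rot: [0.0, 0.997, -0.078, -0.001]
wrist_force: [1.7, 1.0, -0.8]
opening: 0.381
grasp_force: 59.8
```

Call:
carry_out(plan=[[[0,-0.03,0.03,0,0,0,0.2],[0.005,-0.065,0.03,0,0,0,0.2],[0.01,-0.1,0.03,0,0,0,0.2],[0.015,-0.135,0.03,0,0,0,0.2],[0.02,-0.17,0.03,0,0,0,0.2]]])

```text
time_s: 16.15
eef_pos: [0.3967, 0.0738, 0.2177]
eef_rot: [0.0, 0.997, -0.077, 0.001]
wrist_force: [0.4, 0.2, -1.6]
opening: 0.379
grasp_force: 60.1
```

Call:
carry_out(plan=[[[0.005,-0.035,0,0,0,0,0.2],[0.01,-0.07,0,0,0,0,0.2],[0.015,-0.105,0,0,0,0,0.2],[0.02,-0.14,0,0,0,0,0.2],[0.025,-0.175,0,0,0,0,0.2]]])

```text
time_s: 16.57
eef_pos: [0.4216, -0.1017, 0.2175]
eef_rot: [0.0, 0.997, -0.078, 0.001]
wrist_force: [1.0, 0.3, -0.2]
opening: 0.384
grasp_force: 60.1
```

Call:
carry_out(plan=[[[0.005,-0.035,0,0,0,0,0.2],[0.01,-0.07,0,0,0,0,0.2],[0.015,-0.1,0,0,0,0,0.2],[0.017,-0.12,0,0,0,0,0.2],[0.017,-0.12,0,0,0,0,0.2]]])

```text
time_s: 16.98
eef_pos: [0.4389, -0.2237, 0.2174]
eef_rot: [0.001, 0.997, -0.079, 0.001]
wrist_force: [-0.2, 0.2, -0.9]
opening: 0.382
grasp_force: 60.1
```

Call:
carry_out(plan=[[[0,0,-0.03,0,0,0,0.2],[0,0,-0.06,0,0,0,0.2],[0,0,-0.09,0,0,0,0.2],[0,0,-0.11,0,0,0,0.2],[0,0,-0.12,0,0,0,0.2]]])

```text
time_s: 17.4
eef_pos: [0.4372, -0.218, 0.0941]
eef_rot: [-0.001, 0.997, -0.077, -0.002]
wrist_force: [-0.4, 0.7, -1.4]
opening: 0.381
grasp_force: 60.1
```

```bash
python3 meas.py s7
```

```text
[ 0.4372 -0.218   0.0941] -0.155 [-0.4  0.7 -1.4] 0.38
top
  far 217 [ 0.5499 -0.2009 -0.131 ] 0.0481
  near 204 [ 0.4436 -0.1841 -0.1252] 0.0477
wrist
  far 3514 [ 0.5473 -0.2027 -0.176 ] 0.0471
  near 3772 [ 0.4418 -0.1866 -0.1525] 0.0472
scene
  cap 123 [585.9 238.3] [32. 32.] z 0.0949
  cap 117 [472.7 344.7] [33. 29.] z 0.0947
  cap 126 [570.  331.8] [32. 28.] z 0.0951
  far 152 [ 0.5507 -0.2018 -0.1213] 0.0468
  near 115 [ 0.4434 -0.185  -0.1344] 0.0468
```

```bash
python3 - <<'E'
from h import *
b=cv2.imread("pics/s7.png")
cv2.imwrite("pics/s7c.png",cv2.resize(b[90:330,160:400],(720,600)) if 0 else cv2.resize(b[95:215,170:330],(800,600),interpolation=cv2.INTER_CUBIC))
E
```

```text
(no output)
```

View pics/s7c.png

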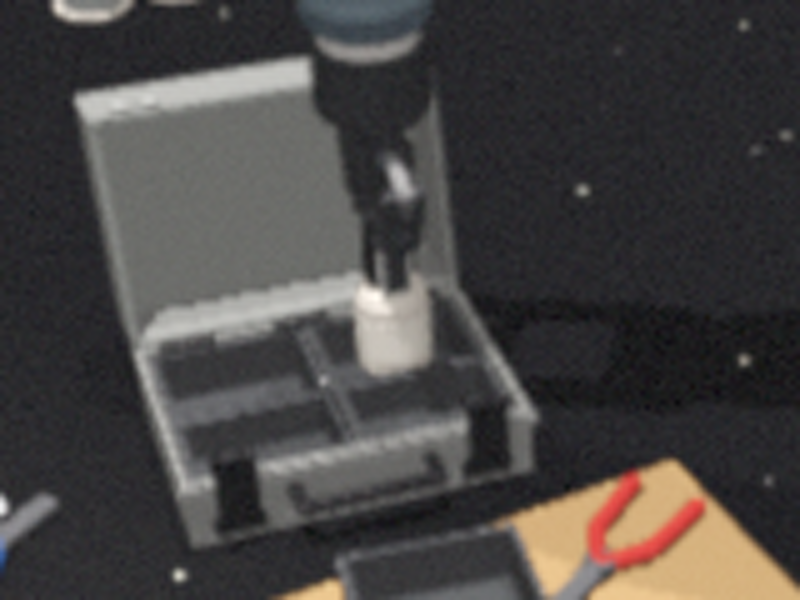

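The bottle is going into the tray's rear right compartment, clear of the walls. Releasing it, then on to the bottle at (0.585, 0.2355).

Call:
carry_out(plan=[[[0,0,-0.01,0,0,0,0.2],[0,0,-0.017,0,0,0,0.2],[0,0,-0.02,0,0,0,0.2],[0,0,-0.02,0,0,0,0.2],[0,0,-0.02,0,0,0,0.6]]])

```text
time_s: 17.97
eef_pos: [0.4388, -0.2199, 0.0764]
eef_rot: [0.0, 0.997, -0.078, 0.0]
wrist_force: [-0.9, 0.7, 0.7]
opening: 0.504
grasp_force: 0.0
```

Call:
carry_out(plan=[[[0,0,0,0,0,0,0.6],[0,0,0,0,0,0,0.6],[0,0,0.01,0,0,0,0.6],[0,0,0.04,0,0,0,0.6],[0,0,0.08,0,0,0,0.6]]])

```text
time_s: 18.38
eef_pos: [0.4368, -0.2183, 0.1551]
eef_rot: [-0.002, 0.997, -0.078, -0.003]
wrist_force: [1.0, 0.1, 0.2]
opening: 0.597
grasp_force: 0.0
```

Call:
carry_out(plan=[[[0.01,0.02,0.03,0,0,0,0.75],[0.02,0.05,0.05,0,0,0,0.75],[0.03,0.08,0.05,0,0,0,0.75],[0.04,0.11,0.05,0,0,0,0.75],[0.055,0.145,0.05,0,0,0,0.75]]])

```text
time_s: 18.8
eef_pos: [0.4941, -0.0742, 0.2083]
eef_rot: [0.001, 0.997, -0.078, 0.001]
wrist_force: [0.5, 0.6, 0.0]
opening: 0.746
grasp_force: 0.0
```

Call:
carry_out(plan=[[[0.012,0.035,0,0,0,0,0.75],[0.024,0.07,0,0,0,0,0.75],[0.036,0.105,0,0,0,0,0.75],[0.048,0.14,0,0,0,0,0.75],[0.06,0.175,0,0,0,0,0.75]]])

```text
time_s: 19.22
eef_pos: [0.5542, 0.1021, 0.2076]
eef_rot: [-0.0, 0.997, -0.077, 0.001]
wrist_force: [1.3, -0.1, -0.5]
opening: 0.748
grasp_force: 0.0
```

Call:
carry_out(plan=[[[0.008,0.035,0,0,0,0,0.75],[0.016,0.07,0,0,0,0,0.75],[0.024,0.105,0,0,0,0,0.75],[0.031,0.136,0,0,0,0,0.75],[0.031,0.136,0,0,0,0,0.75]]])

```text
time_s: 19.63
eef_pos: [0.585, 0.2417, 0.2074]
eef_rot: [-0.001, 0.997, -0.075, 0.001]
wrist_force: [-0.8, 0.0, 0.6]
opening: 0.752
grasp_force: 0.0
```

```bash
cat >> meas.py <<'E'
        if n!="scene" or 1: print(" placed:");caps(c,.104,.38,.62,-.3,-.1)
E
python3 meas.py
```

```text
File "meas.py", line 20
    if n!="scene" or 1: print(" placed:");caps(c,.104,.38,.62,-.3,-.1)
IndentationError: unexpected indent
```

```bash
sed -i '$d' meas.py; sed -i 's/^        W=world(c);x,y,z/        print(" placed:");caps(c,.104,.38,.62,-.3,-.1)\n&/' meas.py; python3 meas.py
```

```text
[0.585  0.2417 0.2074] -0.151 [-0.8  0.   0.6] 0.75
top
  cap 42 [578.  233.4] [15. 26.] z 0.0962
  cap 65 [568.  327.5] [28. 23.] z 0.0967
 placed:
  cap 92 [ 436.7 -219.2] [32. 29.] z 0.1049
  far 196 [ 0.5499 -0.2017 -0.1255] 0.0482
  near 220 [ 0.4433 -0.1867 -0.1331] 0.0483
wrist
  cap 1110 [585.2 234.5] [32. 33.] z 0.0953
  cap 1002 [571.2 327.3] [31. 32.] z 0.0953
  cap 84 [473.6 327.4] [17.  5.] z 0.0946
 placed:
scene
  cap 125 [585.9 237.1] [32. 33.] z 0.0947
  cap 121 [472.3 344.1] [34. 29.] z 0.095
  cap 143 [571.6 330.5] [34. 31.] z 0.095
 placed:
  cap 28 [ 444.4 -221.7] [36. 17.] z 0.1022
  far 140 [ 0.5505 -0.2047 -0.0943] 0.047
  near 65 [ 0.4442 -0.1938 -0.0377] 0.0469
```

Call:
carry_out(plan=[[[0,-0.0005,-0.03,0,0,0,0.75],[0,-0.0005,-0.06,0,0,0,0.75],[0,-0.0005,-0.09,0,0,0,0.75],[0,-0.0005,-0.12,0,0,0,0.75],[0,-0.0005,-0.14,0,0,0,0.75]]])

```text
time_s: 20.2
eef_pos: [0.5833, 0.2335, 0.0638]
eef_rot: [0.001, 0.997, -0.079, -0.002]
wrist_force: [-0.8, -0.2, -0.9]
opening: 0.754
grasp_force: 0.0
```

Call:
carry_out(plan=[[[0,0,0,0,0,0,0.6],[0,0,0,0,0,0,0.3],[0,0,0,0,0,0,0.2],[0,0,0,0,0,0,0.2],[0,0,0,0,0,0,0.2]]])

```text
time_s: 20.62
eef_pos: [0.586, 0.2357, 0.0684]
eef_rot: [-0.0, 0.997, -0.078, 0.002]
wrist_force: [0.7, 0.6, -2.0]
opening: 0.378
grasp_force: 59.5
```

Call:
carry_out(plan=[[[0,0,0,0,0,0,0.2],[0,0,0.01,0,0,0,0.2],[0,0,0.04,0,0,0,0.2],[0,0,0.08,0,0,0,0.2],[0,0,0.12,0,0,0,0.2]]])

```text
time_s: 21.03
eef_pos: [0.5837, 0.2356, 0.1875]
eef_rot: [0.0, 0.997, -0.077, -0.001]
wrist_force: [1.0, 0.8, -0.9]
opening: 0.377
grasp_force: 59.8
```

Call:
carry_out(plan=[[[-0.003,-0.03,0.03,0,0,0,0.2],[-0.006,-0.065,0.03,0,0,0,0.2],[-0.009,-0.1,0.03,0,0,0,0.2],[-0.012,-0.135,0.03,0,0,0,0.2],[-0.014,-0.17,0.03,0,0,0,0.2]]])

```text
time_s: 21.45
eef_pos: [0.5704, 0.0645, 0.2179]
eef_rot: [0.0, 0.997, -0.077, 0.001]
wrist_force: [0.9, -0.4, -3.0]
opening: 0.381
grasp_force: 60.1
```

Call:
carry_out(plan=[[[-0.003,-0.035,0,0,0,0,0.2],[-0.006,-0.07,0,0,0,0,0.2],[-0.009,-0.105,0,0,0,0,0.2],[-0.012,-0.14,0,0,0,0,0.2],[-0.0145,-0.175,0,0,0,0,0.2]]])

```text
time_s: 21.87
eef_pos: [0.5559, -0.1109, 0.2176]
eef_rot: [0.0, 0.997, -0.077, 0.001]
wrist_force: [0.1, -0.4, -2.0]
opening: 0.375
grasp_force: 60.1
```

Call:
carry_out(plan=[[[-0.003,-0.035,0,0,0,0,0.2],[-0.006,-0.07,0,0,0,0,0.2],[-0.009,-0.1,0,0,0,0,0.2],[-0.011,-0.1255,0,0,0,0,0.2],[-0.011,-0.1255,0,0,0,0,0.2]]])

```text
time_s: 22.28
eef_pos: [0.5447, -0.2399, 0.2175]
eef_rot: [0.001, 0.997, -0.08, 0.001]
wrist_force: [-0.6, -0.1, -1.8]
opening: 0.38
grasp_force: 60.1
```

Call:
carry_out(plan=[[[0,0,-0.03,0,0,0,0.2],[0,0,-0.06,0,0,0,0.2],[0,0,-0.09,0,0,0,0.2],[0,0,-0.11,0,0,0,0.2],[0,0,-0.12,0,0,0,0.2]]])

```text
time_s: 22.7
eef_pos: [0.5436, -0.2331, 0.0937]
eef_rot: [-0.001, 0.997, -0.077, -0.002]
wrist_force: [-0.6, 0.4, -0.7]
opening: 0.383
grasp_force: 60.2
```

Call:
carry_out(plan=[[[0,0,-0.01,0,0,0,0.2],[0,0,-0.017,0,0,0,0.2],[0,0,-0.02,0,0,0,0.2],[0,0,-0.02,0,0,0,0.2],[0,0,-0.02,0,0,0,0.6]]])

```text
time_s: 23.12
eef_pos: [0.546, -0.2353, 0.0775]
eef_rot: [0.0, 0.997, -0.077, 0.001]
wrist_force: [-0.0, -0.4, -0.1]
opening: 0.501
grasp_force: 0.0
```

Call:
carry_out(plan=[[[0,0,0,0,0,0,0.6],[0,0,0,0,0,0,0.6],[0,0,0.01,0,0,0,0.6],[0,0,0.04,0,0,0,0.6],[0,0,0.08,0,0,0,0.6]]])

```text
time_s: 23.53
eef_pos: [0.5431, -0.2335, 0.1547]
eef_rot: [-0.002, 0.997, -0.078, -0.003]
wrist_force: [0.5, -1.0, 0.3]
opening: 0.602
grasp_force: 0.0
```

Call:
carry_out(plan=[[[0,0.02,0.03,0,0,0,0.75],[-0.005,0.05,0.05,0,0,0,0.75],[-0.01,0.08,0.05,0,0,0,0.75],[-0.015,0.11,0.05,0,0,0,0.75],[-0.02,0.145,0.05,0,0,0,0.75]]])

```text
time_s: 23.95
eef_pos: [0.5255, -0.0895, 0.2084]
eef_rot: [0.001, 0.997, -0.078, 0.002]
wrist_force: [0.4, 0.1, 0.6]
opening: 0.751
grasp_force: 0.0
```

Call:
carry_out(plan=[[[-0.004,0.035,0,0,0,0,0.75],[-0.008,0.07,0,0,0,0,0.75],[-0.012,0.105,0,0,0,0,0.75],[-0.016,0.14,0,0,0,0,0.75],[-0.02,0.175,0,0,0,0,0.75]]])

```text
time_s: 24.37
eef_pos: [0.5051, 0.0868, 0.2077]
eef_rot: [-0.0, 0.997, -0.078, 0.001]
wrist_force: [0.9, 0.3, 0.2]
opening: 0.749
grasp_force: 0.0
```

Call:
carry_out(plan=[[[-0.004,0.035,0,0,0,0,0.75],[-0.008,0.07,0,0,0,0,0.75],[-0.012,0.105,0,0,0,0,0.75],[-0.016,0.14,0,0,0,0,0.75],[-0.02,0.175,0,0,0,0,0.75]]])

```text
time_s: 24.78
eef_pos: [0.485, 0.262, 0.2078]
eef_rot: [-0.0, 0.997, -0.077, 0.001]
wrist_force: [1.4, 0.7, -0.5]
opening: 0.753
grasp_force: 0.0
```

Call:
carry_out(plan=[[[-0.005,0.03,0,0,0,0,0.75],[-0.01,0.06,0,0,0,0,0.75],[-0.014,0.082,0,0,0,0,0.75],[-0.014,0.082,0,0,0,0,0.75],[-0.014,0.082,0,0,0,0,0.75]]])

```text
time_s: 25.2
eef_pos: [0.4709, 0.3431, 0.2072]
eef_rot: [-0.0, 0.997, -0.076, 0.001]
wrist_force: [-0.8, 0.2, 0.8]
opening: 0.749
grasp_force: 0.0
```

```bash
python3 meas.py
```

```text
[0.4709 0.3431 0.2072] -0.153 [-0.8  0.2  0.8] 0.75
top
 placed:
  cap 89 [ 546.3 -233.9] [30. 33.] z 0.1047
  cap 92 [ 435.7 -219.7] [29. 33.] z 0.1046
  far 201 [ 0.5496 -0.2018 -0.1243] 0.0481
  near 223 [ 0.4434 -0.1866 -0.1248] 0.0481
wrist
  cap 1422 [569.7 328.4] [31. 32.] z 0.0953
  cap 1099 [471.1 341.8] [31. 34.] z 0.0953
 placed:
scene
  cap 131 [472.6 345. ] [32. 31.] z 0.095
  cap 128 [569.7 331.2] [33. 28.] z 0.0948
 placed:
  cap 42 [ 438.3 -216.4] [27. 33.] z 0.1023
  cap 52 [ 546.4 -230.6] [35. 28.] z 0.1024
  far 121 [ 0.5515 -0.1988 -0.139 ] 0.0471
  near 108 [ 0.4432 -0.1912 -0.1264] 0.0471
```

Call:
carry_out(plan=[[[0,0,-0.03,0,0,0,0.75],[0,0,-0.06,0,0,0,0.75],[0,0,-0.09,0,0,0,0.75],[0,0,-0.12,0,0,0,0.75],[0,0,-0.14,0,0,0,0.75]]])

```text
time_s: 25.77
eef_pos: [0.4705, 0.3401, 0.0637]
eef_rot: [0.001, 0.997, -0.079, -0.001]
wrist_force: [-1.0, -0.1, 0.2]
opening: 0.75
grasp_force: 0.0
```

Call:
carry_out(plan=[[[0,0,0,0,0,0,0.6],[0,0,0,0,0,0,0.3],[0,0,0,0,0,0,0.2],[0,0,0,0,0,0,0.2],[0,0,0,0,0,0,0.2]]])

```text
time_s: 26.18
eef_pos: [0.4724, 0.3425, 0.0681]
eef_rot: [-0.001, 0.997, -0.078, 0.001]
wrist_force: [-0.5, -0.5, -1.5]
opening: 0.381
grasp_force: 59.5
```

Call:
carry_out(plan=[[[0,0,0,0,0,0,0.2],[0,0,0.01,0,0,0,0.2],[0,0,0.04,0,0,0,0.2],[0,0,0.08,0,0,0,0.2],[0,0,0.12,0,0,0,0.2]]])

```text
time_s: 26.6
eef_pos: [0.4703, 0.3418, 0.1876]
eef_rot: [0.001, 0.997, -0.077, -0.001]
wrist_force: [1.4, 0.2, -1.3]
opening: 0.381
grasp_force: 59.8
```

Call:
carry_out(plan=[[[-0.002,-0.03,0.03,0,0,0,0.2],[-0.004,-0.065,0.03,0,0,0,0.2],[-0.006,-0.1,0.03,0,0,0,0.2],[-0.008,-0.135,0.03,0,0,0,0.2],[-0.01,-0.17,0.03,0,0,0,0.2]]])

```text
time_s: 27.02
eef_pos: [0.4609, 0.171, 0.2177]
eef_rot: [-0.0, 0.997, -0.077, 0.001]
wrist_force: [-0.0, -0.7, -0.8]
opening: 0.378
grasp_force: 60.3
```

Call:
carry_out(plan=[[[-0.001,-0.035,0,0,0,0,0.2],[-0.002,-0.07,0,0,0,0,0.2],[-0.003,-0.105,0,0,0,0,0.2],[-0.005,-0.14,0,0,0,0,0.2],[-0.0065,-0.175,0,0,0,0,0.2]]])

```text
time_s: 27.43
eef_pos: [0.4544, -0.0043, 0.2175]
eef_rot: [0.0, 0.997, -0.077, 0.001]
wrist_force: [0.2, -0.1, -1.8]
opening: 0.377
grasp_force: 60.3
```

Call:
carry_out(plan=[[[-0.001,-0.035,0,0,0,0,0.2],[-0.002,-0.07,0,0,0,0,0.2],[-0.004,-0.105,0,0,0,0,0.2],[-0.005,-0.135,0,0,0,0,0.2],[-0.005,-0.147,0,0,0,0,0.2]]])

```text
time_s: 27.85
eef_pos: [0.4496, -0.1535, 0.2176]
eef_rot: [0.001, 0.997, -0.079, 0.001]
wrist_force: [0.1, -0.9, -1.5]
opening: 0.378
grasp_force: 60.3
```

Call:
carry_out(plan=[[[0,0,-0.03,0,0,0,0.2],[0,0,-0.06,0,0,0,0.2],[0,0,-0.09,0,0,0,0.2],[0,0,-0.11,0,0,0,0.2],[0,0,-0.12,0,0,0,0.2]]])

```text
time_s: 28.27
eef_pos: [0.4482, -0.1483, 0.0941]
eef_rot: [-0.001, 0.997, -0.077, -0.002]
wrist_force: [-0.2, 0.8, -2.4]
opening: 0.385
grasp_force: 60.4
```

Call:
carry_out(plan=[[[0,0,-0.01,0,0,0,0.2],[0,0,-0.017,0,0,0,0.2],[0,0,-0.02,0,0,0,0.2],[0,0,-0.02,0,0,0,0.2],[0,0,-0.02,0,0,0,0.6]]])

```text
time_s: 28.68
eef_pos: [0.4505, -0.1502, 0.0772]
eef_rot: [0.0, 0.997, -0.077, 0.001]
wrist_force: [0.3, -0.2, 0.4]
opening: 0.506
grasp_force: 0.0
```

Call:
carry_out(plan=[[[0,0,0,0,0,0,0.6],[0,0,0,0,0,0,0.6],[0,0,0.01,0,0,0,0.6],[0,0,0.04,0,0,0,0.6],[0,0,0.08,0,0,0,0.6]]])

```text
time_s: 29.1
eef_pos: [0.4476, -0.1486, 0.1554]
eef_rot: [-0.001, 0.997, -0.078, -0.003]
wrist_force: [0.7, -0.9, 0.6]
opening: 0.597
grasp_force: 0.0
```

Call:
carry_out(plan=[[[0,0.02,0.03,0,0,0,0.75],[0.01,0.05,0.05,0,0,0,0.75],[0.02,0.08,0.05,0,0,0,0.75],[0.03,0.11,0.05,0,0,0,0.75],[0.04,0.145,0.05,0,0,0,0.75]]])

```text
time_s: 29.52
eef_pos: [0.4907, -0.0042, 0.2085]
eef_rot: [0.0, 0.997, -0.078, 0.002]
wrist_force: [0.6, 0.6, 0.1]
opening: 0.749
grasp_force: 0.0
```

Call:
carry_out(plan=[[[0.008,0.035,0,0,0,0,0.75],[0.016,0.07,0,0,0,0,0.75],[0.024,0.105,0,0,0,0,0.75],[0.032,0.14,0,0,0,0,0.75],[0.04,0.175,0,0,0,0,0.75]]])

```text
time_s: 29.93
eef_pos: [0.53, 0.1721, 0.2077]
eef_rot: [-0.0, 0.997, -0.077, 0.001]
wrist_force: [0.1, -0.2, 0.7]
opening: 0.748
grasp_force: 0.0
```

Call:
carry_out(plan=[[[0.01,0.035,0,0,0,0,0.75],[0.02,0.07,0,0,0,0,0.75],[0.03,0.105,0,0,0,0,0.75],[0.04,0.14,0,0,0,0,0.75],[0.04,0.1585,0,0,0,0,0.75]]])

```text
time_s: 30.35
eef_pos: [0.5707, 0.3323, 0.2076]
eef_rot: [-0.001, 0.997, -0.077, 0.001]
wrist_force: [0.7, -1.7, -0.1]
opening: 0.749
grasp_force: 0.0
```

```bash
python3 meas.py
```

```text
[0.5707 0.3323 0.2076] -0.154 [ 0.7 -1.7 -0.1] 0.75
top
 placed:
  cap 95 [ 544.8 -235.3] [29. 31.] z 0.1046
  cap 91 [ 447.7 -148.5] [26. 33.] z 0.1047
  cap 97 [ 435.7 -219.6] [28. 33.] z 0.1042
  far 191 [ 0.5498 -0.2016 -0.1242] 0.0481
  near 218 [ 0.4438 -0.1868 -0.112 ] 0.0483
wrist
  cap 1091 [570.1 328.2] [33. 32.] z 0.0954
 placed:
scene
  cap 142 [571.2 330.6] [31. 31.] z 0.0949
 placed:
  cap 44 [ 439.  -217.1] [31. 30.] z 0.1027
  cap 52 [ 545.8 -231.3] [33. 29.] z 0.1026
  cap 47 [ 449.6 -144.3] [34. 26.] z 0.1025
  far 117 [ 0.5506 -0.206  -0.1272] 0.0472
  near 105 [ 0.4435 -0.1894 -0.1149] 0.0467
```

Call:
carry_out(plan=[[[0,0,-0.03,0,0,0,0.75],[0,0,-0.06,0,0,0,0.75],[0,0,-0.09,0,0,0,0.75],[0,0,-0.12,0,0,0,0.75],[0,0,-0.14,0,0,0,0.75]]])

```text
time_s: 30.92
eef_pos: [0.5684, 0.3265, 0.064]
eef_rot: [0.001, 0.997, -0.078, -0.001]
wrist_force: [-0.3, 0.4, -0.4]
opening: 0.755
grasp_force: 0.0
```

Call:
carry_out(plan=[[[0,0,0,0,0,0,0.6],[0,0,0,0,0,0,0.3],[0,0,0,0,0,0,0.2],[0,0,0,0,0,0,0.2],[0,0,0,0,0,0,0.2]]])

```text
time_s: 31.33
eef_pos: [0.571, 0.3289, 0.0686]
eef_rot: [-0.001, 0.997, -0.078, 0.002]
wrist_force: [0.0, 0.5, -2.3]
opening: 0.378
grasp_force: 59.5
```

Call:
carry_out(plan=[[[0,0,0,0,0,0,0.2],[0,0,0.01,0,0,0,0.2],[0,0,0.04,0,0,0,0.2],[0,0,0.08,0,0,0,0.2],[0,0,0.12,0,0,0,0.2]]])

```text
time_s: 31.75
eef_pos: [0.5688, 0.3284, 0.1874]
eef_rot: [0.0, 0.997, -0.077, -0.001]
wrist_force: [0.8, -0.1, -0.9]
opening: 0.383
grasp_force: 59.7
```

Call:
carry_out(plan=[[[-0.001,-0.03,0.03,0,0,0,0.2],[-0.002,-0.065,0.03,0,0,0,0.2],[-0.003,-0.1,0.03,0,0,0,0.2],[-0.004,-0.135,0.03,0,0,0,0.2],[-0.005,-0.17,0.03,0,0,0,0.2]]])

```text
time_s: 32.17
eef_pos: [0.5645, 0.1574, 0.2179]
eef_rot: [-0.0, 0.997, -0.077, 0.001]
wrist_force: [1.1, 0.3, -1.5]
opening: 0.38
grasp_force: 60.0
```

Call:
carry_out(plan=[[[-0.001,-0.035,0,0,0,0,0.2],[-0.002,-0.07,0,0,0,0,0.2],[-0.003,-0.105,0,0,0,0,0.2],[-0.004,-0.14,0,0,0,0,0.2],[-0.005,-0.175,0,0,0,0,0.2]]])

```text
time_s: 32.58
eef_pos: [0.5596, -0.0179, 0.2176]
eef_rot: [0.0, 0.997, -0.077, 0.001]
wrist_force: [0.2, -0.1, -1.0]
opening: 0.38
grasp_force: 60.0
```

Call:
carry_out(plan=[[[-0.001,-0.035,0,0,0,0,0.2],[-0.002,-0.07,0,0,0,0,0.2],[-0.003,-0.105,0,0,0,0,0.2],[-0.0035,-0.135,0,0,0,0,0.2],[-0.0035,-0.1485,0,0,0,0,0.2]]])

```text
time_s: 33.0
eef_pos: [0.556, -0.1687, 0.2176]
eef_rot: [0.001, 0.997, -0.079, 0.001]
wrist_force: [0.1, 0.7, -1.2]
opening: 0.383
grasp_force: 60.0
```

Call:
carry_out(plan=[[[0,0,-0.03,0,0,0,0.2],[0,0,-0.06,0,0,0,0.2],[0,0,-0.09,0,0,0,0.2],[0,0,-0.11,0,0,0,0.2],[0,0,-0.12,0,0,0,0.2]]])

```text
time_s: 33.42
eef_pos: [0.5545, -0.1634, 0.0936]
eef_rot: [-0.001, 0.997, -0.077, -0.002]
wrist_force: [0.3, 0.0, -1.2]
opening: 0.378
grasp_force: 60.1
```

Call:
carry_out(plan=[[[0,0,-0.01,0,0,0,0.2],[0,0,-0.017,0,0,0,0.2],[0,0,-0.02,0,0,0,0.2],[0,0,-0.02,0,0,0,0.2],[0,0,-0.02,0,0,0,0.6]]])

```text
time_s: 33.83
eef_pos: [0.557, -0.1651, 0.0774]
eef_rot: [0.0, 0.997, -0.077, 0.001]
wrist_force: [0.4, -0.2, 0.4]
opening: 0.505
grasp_force: 0.0
```

Call:
carry_out(plan=[[[0,0,0,0,0,0,0.6],[0,0,0,0,0,0,0.6],[0,0,0.01,0,0,0,0.6],[0,0,0.04,0,0,0,0.6],[0,0,0.08,0,0,0,0.6]]])

```text
time_s: 34.25
eef_pos: [0.554, -0.1637, 0.1548]
eef_rot: [-0.001, 0.997, -0.078, -0.003]
wrist_force: [1.4, 0.3, 0.6]
opening: 0.602
grasp_force: 0.0
```

All four are placed. Rise and measure the lid.

Call:
carry_out(plan=[[[0,0,0.04,0,0,0,0.5],[-0.01,0.02,0.08,0,0,0,0.2],[-0.03,0.04,0.12,0,0,0,0],[-0.04,0.06,0.16,0,0,0,0],[-0.05,0.08,0.18,0,0,0,0]]])

```text
time_s: 34.67
eef_pos: [0.5068, -0.0868, 0.3377]
eef_rot: [0.001, 0.997, -0.078, 0.002]
wrist_force: [0.9, 0.9, -0.2]
opening: 0.003
grasp_force: 0.0
```

```bash
cat > lid.py <<'E'
from h import *
H=np.array([.4967-.154*.079,-.192-.988*.079]);Y=np.array([.154,.988]);X=np.array([.988,-.154])
if __name__=="__main__":
    for n in("top","scene","wrist"):
        c=camera(n);W=world(c);P=c["pixels"];d=W[...,:2]-H;yy=d@Y;xx=d@X;zz=W[...,2]-.05
        m=(abs(xx)<.10)&(yy>-.2)&(yy<.17)&(zz>.008)&(zz<.2)&(c["z_map"]>0)&(np.hypot(yy,zz)>.04)&(P.max(-1)>60)&(np.ptp(P.astype(int),-1)<25)
        if m.sum()<50: print(n,"none");continue
        Q=np.stack([yy[m],zz[m]],1)
        # lid angle: best theta so that points fall on the shell planes (top panel inside/outside, front wall)
        best=[]
        for t in np.arange(0,2.05,.005):
            ly=Q[:,0]*np.cos(t)+Q[:,1]*np.sin(t);lz=-Q[:,0]*np.sin(t)+Q[:,1]*np.cos(t)
            e=np.minimum.reduce([abs(lz-.064)+9*((ly<-.005)|(ly>.163)),abs(ly-.156)+9*((lz<-.005)|(lz>.07))])
            best.append((np.minimum(e,.01).mean(),t))
        print(n,m.sum(),"lid",min(best),"max z",np.percentile(Q[:,1]+.05,99.5))
    print(get_obs()["eef_pos"],get_obs()["wrist_force"])
E
python3 lid.py; python3 meas.py|grep -A5 placed
```

```text
top 354 lid (np.float64(0.009027107764926106), np.float64(0.0)) max z 0.10968949020780946
scene 2685 lid (np.float64(0.00348951022301119), np.float64(1.78)) max z 0.20458330051885684
wrist 20688 lid (np.float64(0.0027762952560752845), np.float64(1.795)) max z 0.2061199442830896
[ 0.50808957 -0.08587974  0.33905358] [ 0.45537655  0.74522325 -0.12416272]
 placed:
  cap 94 [ 437.1 -219.2] [26. 33.] z 0.1046
  near 143 [ 0.4435 -0.1854 -0.1584] 0.0484
wrist
 placed:
  cap 586 [ 556.2 -164.9] [33. 31.] z 0.1035
  cap 616 [ 545.2 -235.5] [33. 32.] z 0.1035
  cap 502 [ 449.3 -149.5] [33. 33.] z 0.1034
  cap 507 [ 437.6 -220.6] [33. 33.] z 0.1035
  far 841 [ 0.5495 -0.2039 -0.1315] 0.0474
--
 placed:
  cap 45 [ 439.9 -215.6] [35. 30.] z 0.1026
  cap 52 [ 545.5 -232. ] [36. 28.] z 0.1027
  cap 48 [ 449.5 -143.9] [33. 26.] z 0.1025
  cap 52 [ 557.9 -159.8] [30. 30.] z 0.1023
  far 113 [ 0.5504 -0.2031 -0.1365] 0.0473
```

All four caps read 0.1035–0.1047 high, so the bottles are upright on the tray floors. The lid stands at about 1.79 rad. Moving the closed fingers behind it.

Call:
carry_out(plan=[[[-0.004,-0.032,0,0,0,0,0],[-0.008,-0.064,0,0,0,0,0],[-0.012,-0.096,0,0,0,0,0],[-0.017,-0.128,0,0,0,0,0],[-0.021,-0.16,0,0,0,0,0]]])

```text
time_s: 35.38
eef_pos: [0.4851, -0.2485, 0.3319]
eef_rot: [-0.001, 0.997, -0.078, -0.002]
wrist_force: [0.2, -0.7, 1.1]
opening: -0.007
grasp_force: 0.0
```

Call:
carry_out(plan=[[[-0.004,-0.032,0,0,0,0,0],[-0.008,-0.064,0,0,0,0,0],[-0.012,-0.096,0,0,0,0,0],[-0.017,-0.128,0,0,0,0,0],[-0.022,-0.158,0,0,0,0,0]]])

```text
time_s: 35.8
eef_pos: [0.4629, -0.4069, 0.3314]
eef_rot: [-0.001, 0.997, -0.078, -0.001]
wrist_force: [1.2, 0.5, 0.6]
opening: -0.0
grasp_force: 0.0
```

Call:
carry_out(plan=[[[0,0,-0.036,0,0,0,0],[0,0,-0.072,0,0,0,0],[0,0,-0.108,0,0,0,0],[0,0,-0.145,0,0,0,0],[0,0,-0.181,0,0,0,0]]])

```text
time_s: 36.22
eef_pos: [0.4627, -0.4045, 0.1489]
eef_rot: [-0.001, 0.997, -0.078, -0.001]
wrist_force: [0.7, -0.7, 0.0]
opening: 0.003
grasp_force: 0.0
```

```bash
python3 lid.py; python3 - <<'E'
from h import *
c=camera("scene");save("s8",cv2.resize(c["pixels"][60:220,150:350],(750,600)))
E
```

```text
top 3531 lid (np.float64(0.00465653454878791), np.float64(1.7550000000000001)) max z 0.24460526349521217
scene 2756 lid (np.float64(0.003690786949275202), np.float64(1.78)) max z 0.24410223724547497
wrist 71122 lid (np.float64(0.002733097836212814), np.float64(1.77)) max z 0.23713361018852283
[ 0.46173166 -0.40267134  0.1481165 ] [ 0.06714266 -1.3665066   0.2862554 ]
```

View pics/s8.png

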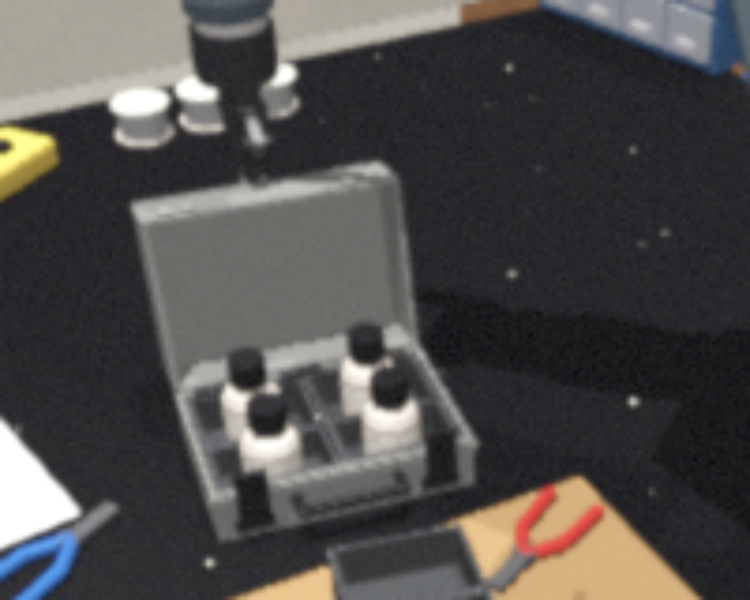

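The scene shows all four bottles standing in the case, with the gripper behind the upright lid (scene crop 255,150). Pushing the lid forward.

Call:
carry_out(plan=[[[0.0015,0.01,0.003,0,0,0,0],[0.003,0.021,0.006,0,0,0,0],[0.005,0.0325,0.012,0,0,0,0],[0.007,0.0435,0.02,0,0,0,0],[0.0085,0.054,0.026,0,0,0,0]]])

```text
time_s: 36.83
eef_pos: [0.4738, -0.3504, 0.182]
eef_rot: [0.002, 0.997, -0.077, 0.001]
wrist_force: [0.4, -3.9, -1.1]
opening: 0.004
grasp_force: 1.4
```

```bash
python3 lid.py
```

```text
top 2983 lid (np.float64(0.0052693830599283165), np.float64(1.5350000000000001)) max z 0.21582806223553153
scene 2785 lid (np.float64(0.003257921860215206), np.float64(1.54)) max z 0.21201847288390582
wrist 54107 lid (np.float64(0.002320766732942703), np.float64(1.54)) max z 0.2181564945307052
[ 0.47378724 -0.34976422  0.18078425] [ 0.71283475 -0.14613687  0.23407826]
```

Call:
carry_out(plan=[[[0.002,0.0125,0.006,0,0,0,0],[0.004,0.0245,0.012,0,0,0,0],[0.006,0.037,0.0165,0,0,0,0],[0.009,0.0565,0.019,0,0,0,0],[0.012,0.076,0.019,0,0,0,0]]])

```text
time_s: 37.4
eef_pos: [0.4849, -0.2741, 0.199]
eef_rot: [0.001, 0.997, -0.078, 0.0]
wrist_force: [0.9, -2.6, -0.5]
opening: -0.002
grasp_force: 1.2
```

```bash
python3 lid.py
```

```text
top 3178 lid (np.float64(0.004700633362043949), np.float64(1.065)) max z 0.22348292763452726
scene 2357 lid (np.float64(0.004396914036003977), np.float64(1.02)) max z 0.22771646028883905
wrist 51947 lid (np.float64(0.0018178825089050243), np.float64(1.075)) max z 0.23123120000780878
[ 0.48502562 -0.27286444  0.19808041] [-0.39707569 -0.64884412  0.00397433]
```

Call:
carry_out(plan=[[[0.003,0.019,-0.003,0,0,0,0],[0.006,0.037,-0.007,0,0,0,0],[0.0085,0.0555,-0.0155,0,0,0,0],[0.011,0.0715,-0.024,0,0,0,0],[0.0145,0.092,-0.041,0,0,0,0]]])

```text
time_s: 37.97
eef_pos: [0.5009, -0.184, 0.1591]
eef_rot: [0.001, 0.997, -0.078, 0.002]
wrist_force: [1.1, 0.3, 4.8]
opening: -0.002
grasp_force: 1.7
```

```bash
python3 lid.py
```

```text
top 2354 lid (np.float64(0.0026101504708571067), np.float64(0.405)) max z 0.24782745877480974
scene 2359 lid (np.float64(0.0029544648632037597), np.float64(0.31)) max z 0.24631488166408186
wrist 70814 lid (np.float64(0.0021202617061305716), np.float64(0.32)) max z 0.24784676706411665
[ 0.49845743 -0.18152766  0.15565149] [-0.35813786 -0.30696534  0.07125202]
```

Call:
carry_out(plan=[[[0.0015,0.01,-0.006,0,0,0,0],[0.003,0.02,-0.013,0,0,0,0],[0.0045,0.0275,-0.019,0,0,0,0],[0.0055,0.0345,-0.024,0,0,0,0],[0.006,0.0395,-0.027,0,0,0,0]]])

```text
time_s: 38.53
eef_pos: [0.505, -0.1423, 0.129]
eef_rot: [-0.0, 0.997, -0.077, -0.0]
wrist_force: [-0.1, -0.9, 0.7]
opening: -0.001
grasp_force: 0.4
```

```bash
python3 lid.py
```

```text
top 1747 lid (np.float64(0.0025718924295466913), np.float64(0.12)) max z 0.24203591833687124
scene 2479 lid (np.float64(0.002008213197817987), np.float64(0.095)) max z 0.2109746254306107
wrist 80652 lid (np.float64(0.0016350842097958222), np.float64(0.105)) max z 0.22182265693098768
[ 0.50499297 -0.14260195  0.129449  ] [-0.3488862   0.01074564  1.45756849]
```

Lid at about 0.1 rad; pressing down in small steps.

Call:
carry_out(plan=[[[0,0,-0.002,0,0,0,0],[0,0,-0.004,0,0,0,0],[0,0,-0.006,0,0,0,0],[0,0,-0.007,0,0,0,0],[0,0,-0.008,0,0,0,0]]])

```text
time_s: 39.1
eef_pos: [0.5059, -0.1424, 0.1235]
eef_rot: [-0.001, 0.997, -0.078, 0.001]
wrist_force: [-3.2, 8.9, 15.5]
opening: 0.0
grasp_force: 7.4
```

Call:
carry_out(plan=[[[0,0,-0.001,0,0,0,0],[0,0,-0.002,0,0,0,0],[0,0,-0.003,0,0,0,0],[0,0,-0.0035,0,0,0,0],[0,0,-0.004,0,0,0,0]]])

```text
time_s: 39.52
eef_pos: [0.5053, -0.1435, 0.1179]
eef_rot: [0.0, 0.997, -0.078, 0.0]
wrist_force: [1.2, 0.4, 1.4]
opening: -0.001
grasp_force: 0.7
```

```bash
python3 lid.py
```

```text
top 1683 lid (np.float64(0.0025587127318125193), np.float64(0.035)) max z 0.23277449139823528
scene 2464 lid (np.float64(0.002021415093916438), np.float64(0.015)) max z 0.22550270233502676
wrist 85413 lid (np.float64(0.0014950323540302228), np.float64(0.03)) max z 0.2106310118900388
[ 0.50517716 -0.14348996  0.1177527 ] [0.41592603 0.87362374 0.08901738]
```

It resisted at about 15 N and then gave. I'll ease down a little more to seat it.

Call:
carry_out(plan=[[[0,0,-0.0004,0,0,0,0],[0,0,-0.0008,0,0,0,0],[0,0,-0.0012,0,0,0,0],[0,0,-0.0015,0,0,0,0],[0,0,-0.0015,0,0,0,0]]])

```text
time_s: 40.08
eef_pos: [0.5052, -0.1432, 0.1165]
eef_rot: [-0.0, 0.997, -0.078, -0.0]
wrist_force: [-0.6, 1.4, 4.1]
opening: 0.0
grasp_force: 1.8
```

Call:
carry_out(plan=[[[0,0,-0.0003,0,0,0,0],[0,0,-0.0006,0,0,0,0],[0,0,-0.0008,0,0,0,0],[0,0,-0.001,0,0,0,0],[0,0,-0.001,0,0,0,0]]])

```text
time_s: 40.5
eef_pos: [0.5052, -0.1432, 0.1164]
eef_rot: [0.0, 0.997, -0.077, -0.0]
wrist_force: [-4.0, 3.6, 11.6]
opening: 0.0
grasp_force: 5.7
```

Call:
carry_out(plan=[[[0,0,-0.0005,0,0,0,0],[0,0,-0.001,0,0,0,0],[0,0,-0.001,0,0,0,0],[0,0,-0.001,0,0,0,0],[0,0,-0.001,0,0,0,0]]])

```text
time_s: 40.92
eef_pos: [0.5053, -0.1432, 0.1163]
eef_rot: [0.0, 0.997, -0.077, -0.0]
wrist_force: [-7.5, 4.1, 19.1]
opening: -0.002
grasp_force: 9.4
```

Call:
carry_out(plan=[[[0,0,0.01,0,0,0,0],[0,0,0.04,0,0,0,0],[0,0,0.08,0,0,0,0],[-0.03,0,0.12,0,0,0,0],[-0.07,0,0.15,0,0,0,0]]])

```text
time_s: 41.33
eef_pos: [0.4489, -0.1439, 0.2568]
eef_rot: [0.001, 0.997, -0.077, 0.001]
wrist_force: [0.5, 0.5, 0.5]
opening: -0.001
grasp_force: 0.0
```

Call:
carry_out(plan=[[[-0.01,0,0.03,0,0,0,0],[-0.02,0,0.06,0,0,0,0],[-0.03,0,0.09,0,0,0,0],[-0.03,0,0.1,0,0,0,0],[-0.03,0,0.1,0,0,0,0]]])

```text
time_s: 41.75
eef_pos: [0.4189, -0.1442, 0.3572]
eef_rot: [0.002, 0.997, -0.078, 0.003]
wrist_force: [0.4, -0.8, 0.2]
opening: 0.003
grasp_force: 0.0
```

```bash
python3 lid.py; python3 - <<'E'
from lid import *
for n in("top","scene","wrist"):
    c=camera(n);W=world(c);x,y,z=np.moveaxis(W,-1,0);d=W[...,:2]-H;yy=d@Y;xx=d@X
    m=(abs(xx)<.1)&(yy>.01)&(yy<.15)&(abs(z-.116)<.025)&(c["z_map"]>0)
    if m.sum()>200:
        A=np.stack([yy[m],xx[m],np.ones(m.sum())],1);k=np.linalg.lstsq(A,z[m],rcond=None)[0];print(n,m.sum(),"slope y",k[0].round(4),"x",k[1].round(4),"z at hinge",k[2].round(4))
    m=(abs(z-.087)<.007)&(abs(x-.546)<.12)&(abs(y-.0975)<.12)&(c["z_map"]>0)
    if m.sum()>50: print("  tray2",ring_fit(W[m][:,:2],[.546,.0975,-.218],.05,.068)[0].round(4))
    if n=="scene": save("s9",c["pixels"])
E
```

```text
top 3863 lid (np.float64(0.002164903865800733), np.float64(0.03)) max z 0.12291474219968068
scene 2621 lid (np.float64(0.00166118268255515), np.float64(0.01)) max z 0.11855219730188808
wrist 23291 lid (np.float64(0.0011146920653427545), np.float64(0.02)) max z 0.11820088741924889
[ 0.41764858 -0.14294921  0.35203914] [ 0.15593737 -0.38126246  0.03497592]
top 3119 slope y 0.0013 x -0.0027 z at hinge 0.1173
  tray2 [ 0.5451  0.096  -0.2193]
scene 1508 slope y -0.0006 x 0.0008 z at hinge 0.1154
  tray2 [ 0.5468  0.0983 -0.2179]
wrist 20803 slope y -0.0008 x -0.0004 z at hinge 0.1161
  tray2 [ 0.5445  0.0931 -0.2201]
```

View pics/s9.png

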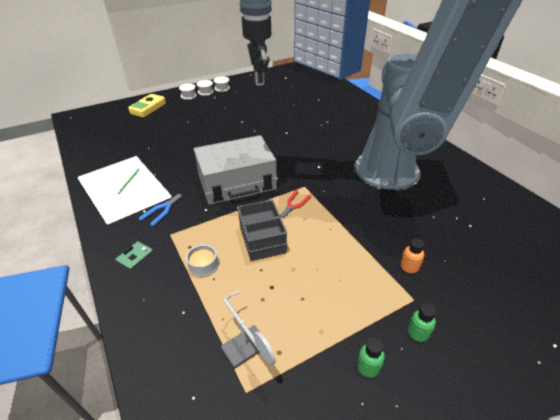

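The case is shut (scene 235,165) with its top panel level to 0.001 rad. The board is clear of white bottles, and the two lower trays and the tools are where they were.

```bash
python3 -c "
from bench import hand_in;print(hand_in())"
```

```text
the job is handed in; nothing more can be done
None
```

I packed both top trays and all four white bottles into the case, pressed the lid shut and handed the job in. The hand-in returned no verdict; my last camera check showed the lid level to about 0.001 rad, the second tray of the pile unmoved, and the tools looking undisturbed.

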